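# Open the lab sample jar, blow it out and fill it with hinge blocks

## Robot

A 6-joint arm with a two-finger parallel gripper is mounted at the origin on the work surface. World frame = base frame: x ahead of the robot, y to its left, z up, the work surface at z = 0. Lengths are in mm, angles in rad, forces in N, time in s.
With the tool pointing down it reaches from about 350 to 875 mm from the base axis. Payload 4.2 kg.
Tool frame: the origin (TCP) lies between the finger pads; the fingertips stand 11 mm ahead of it and the grasp point (between the pads) lies 8 mm behind it; z points along the fingers, y is the direction in which the jaws open and shut (so a half turn about z gives the same grasp; the last joint's range is limited). The gripper opens to 85 mm and grips with 20 to 120 N. Pads are 22 mm wide; open, the fingers measure 114 mm over their backs; the gripper's body (76 mm by 85 mm) begins 54 mm behind the grasp point. The pads swing forward as they close: fully open they stand 13 mm farther back than shut.
Start: joints at [-0.922, 0.385, 0.008, 0, -1.194, -0.259], TCP at [237.515, -578.088, 242.312] pointing down, gripper open.
Joint ranges: [-3.14, 3.14], [-1.21, 2.06], [-1.07, 1.41], [-3.16, 2.05], [-2.99, -0.16], [-3.1, 3.1]. Speed limits (rad/s): [2.79, 2.79, 3.14, 3.14, 3.14, 3.14].

## Interface

Orientations are given as a unit quaternion [x, y, z, w].
In Python, from bench import * gives the robot as it stands.
- The arm moves only by the tool servo_tool, never from a script. Its argument "rows" is a list of rows, each a list of 7 numbers: the opening, from 0 (shut) to 1 (fully open), then the shift along the tool's x, y, z in cm, then the turn, a rotation vector about the tool's x, y, z in degrees. A call has 1 to 12 rows; each row shifts and turns the commanded pose from where the row before left it, along the tool's axes as they then stand; what a row does not reach is not made up. A row lasts 1/10 s, in which the tool goes at most 50 mm and 8.59 degrees, less where a joint would pass 70% of its speed; a pose out of reach is approached as far as the arm can. A call is refused whole if a number of a shift passes 5 or a number of a turn 8.59, either way. A call with a gripper value outside its range is refused whole. The fingers move at their own pace and stop on an object; the grip force is fixed at half the most. Time passes only in rows, so rows that do not move let the fingers close. It gives the time, the measured TCP pose, the force and the opening at its end, in the units of the state.
- read_state(): the state, without advancing time (a new reading comes with each control period).
- get_image(name): name is "scene" or "top" or "wrist"; returns a dict with "image" (384x512x3 uint8, red, green, blue), "mtx" (3x3 intrinsics, pixels), "extrinsics" (4x4, takes a point from camera to world coordinates). Camera axes: x right, y up, looking along -z (the intrinsics and any distortion apply to the point x, -y, -z); pixel columns grow to the right and rows downward; lengths in mm; the calibration is good to about 2 mm. A picture is of the moment at which its call begins. There is no depth.
- job_done(): hands the job in, once; it reports no verdict.
The state is a dict: "clock": time; "joints": joint angles; "joint_vel": joint speeds; "joint_efforts": joint torques, N m; "position": TCP position; "ee_rot": TCP orientation; "contact_force": force on the tool from outside, world axes, zero at the start; "wrist_torque": the same for the moment, N m; "gripper_width": finger opening in mm.
Only numpy, scipy, OpenCV 4.12 (cv2) and the standard library are available. Lean on these libraries where they do the work, as an engineer would, in place of code of your own. Each camera call takes 0.05 s, during which the arm holds its last target. There are 200 camera calls.

## Task

Unscrew the black cap from the sample jar and lay it gently, right way up, flat on the green mat. Blow out the empty jar by pressing the air duster's nozzle fully down and letting it spring back, and only then put every hinge block into the jar; leave the jar open so the inspector can count them, and leave the ring gauge and everything else on the bench where it is.

Things in the scene. Friction and masses are not known exactly. Their poses are not given: they have to be found in the camera images.
- fixture: aluminium plate fixed to the bench, 110 mm (its x) by 285 mm (its y), 12 mm thick, running from 60 mm behind to 226 mm beyond the origin along y. Origin: on the mat, on the jar's axis. A clear jar 64 mm across is clamped there; a white air duster can (52 mm across, 175 mm high with nozzle) is clamped 165 mm away along +y. Clamp posts, under 56 mm high, on their +x side. Nothing here turns.
- mouth (a point): centre of the jar's mouth (38 mm across inside), level with its rim, 120.5 mm above the mat; z up. The neck below is 32.5 mm tall, with a coarse right-handed three-start thread outside (53 mm across).
- jar_floor (a point): centre of the jar's inner floor, 105.5 mm below the rim, z up; the jar is 58 mm across inside, with straight walls up to 63 mm above its floor.
- cap: black ribbed screw cap, 60 mm across, 35 mm tall (27 mm deep inside), 60 g. Origin on its axis at its lower edge, z up through its top; 93.5 mm above the mat when screwed on. Unscrews anticlockwise seen from above: rises 3.8 mm per radian (2 mm of play), is free after about 5.0 rad and lifts straight off from there up to 6.8 rad. Turns easily; stays where it is when let go.
- nozzle (a joint): travel of the duster's sprung nozzle cap in m: 0 up, 0.005 fully down; 3 N starts it, 6 N holds it fully down, and it springs back.
- nozzle_top (a point): centre of the nozzle cap's flat round top (grey, 27 mm across), 175 mm above the mat when up; it is pressed straight down.
- plate: white inspection plate, 240 mm (its x) by 280 mm (its y), 4 mm thick, fixed on the mat; origin at the centre of its underside.
- block1: die-cast aluminium hinge block of a folding phone, a plain grey oblong 26 mm long (its x), 14 mm wide (its y) and 11 mm high, one end rounded with a dark pin; 20 g; origin at the centre of its underside. Lies flat on the inspection plate at the start. Four to six of block1 to block6 are there (None at the start: absent).
- block2: die-cast aluminium hinge block of a folding phone, a plain grey oblong 26 mm long (its x), 14 mm wide (its y) and 11 mm high, one end rounded with a dark pin; 20 g; origin at the centre of its underside. Lies flat on the inspection plate at the start. Four to six of block1 to block6 are there (None at the start: absent).
- block3: die-cast aluminium hinge block of a folding phone, a plain grey oblong 26 mm long (its x), 14 mm wide (its y) and 11 mm high, one end rounded with a dark pin; 20 g; origin at the centre of its underside. Lies flat on the inspection plate at the start. Four to six of block1 to block6 are there (None at the start: absent).
- block4: die-cast aluminium hinge block of a folding phone, a plain grey oblong 26 mm long (its x), 14 mm wide (its y) and 11 mm high, one end rounded with a dark pin; 20 g; origin at the centre of its underside. Lies flat on the inspection plate at the start. Four to six of block1 to block6 are there (None at the start: absent).
- block5: die-cast aluminium hinge block of a folding phone, a plain grey oblong 26 mm long (its x), 14 mm wide (its y) and 11 mm high, one end rounded with a dark pin; 20 g; origin at the centre of its underside. Lies flat on the inspection plate at the start. Four to six of block1 to block6 are there (None at the start: absent).
- block6: die-cast aluminium hinge block of a folding phone, a plain grey oblong 26 mm long (its x), 14 mm wide (its y) and 11 mm high, one end rounded with a dark pin; 20 g; origin at the centre of its underside. Lies flat on the inspection plate at the start. Four to six of block1 to block6 are there (None at the start: absent).
- ring_gauge: steel ring gauge lying among the blocks on the plate, 38 mm across, 20 mm bore, 12 mm high; stays where it is. Origin at the centre of its underside.
- frame: phone frame lying on the mat, 156 mm (its x) by 74 mm (its y) by 8 mm; stays where it is. Origin at the centre of its underside.
- tweezers: steel tweezers on the mat, 115 mm long (its x), 9 mm wide, 6 mm high; stay where they are. Origin at the centre of the underside.
- marker: white marker pen with a black cap on the mat, 125 mm long (its x), 12 mm thick; stays where it is. Origin at the centre of its underside.
- tape: roll of tape lying flat on the mat, 72 mm across, 18 mm high; stays where it is. Origin at the centre of its underside.
Not all that is in view belongs to the job. Of the things shaped like the cap, the black one is meant.

How it is judged (in metres and radians):
On the way, in this order (a step that is already met when the one before it is completed fails the run):
1. the cap is unscrewed and lifted clear of the jar's mouth (z of cap in the frame of mouth above 0.01 m), for 0.1 s.
2. the cap lies flat, right way up, on the mat and is let go (height (world z) of cap below 0.008 m and angle between cap's own z axis and vertical below 0.1 rad and linear speed of cap below 0.02 m/s and contact force between the fingers and cap below 0.1 N), for 0.2 s.
3. the duster's nozzle is pressed fully down (over 4 mm) (value of joint nozzle above 0.004 m), for 0.1 s.
4. the nozzle has sprung back up (value of joint nozzle below 0.001 m), for 0.1 s.
At the end, for the whole second after the job is handed in: every hinge block lies inside the jar (within 32 mm of its axis, less than 60 mm above its floor), the cap lies flat (within 0.1 rad) and right way up on the mat, the nozzle is up, and all is at rest (horizontal distance between each of block1, block2, block3, block4, block5, block6 and jar_floor below 0.032 m and z of block1 in the frame of jar_floor between -0.005 and 0.06 m and z of block2 in the frame of jar_floor between -0.005 and 0.06 m and z of block3 in the frame of jar_floor between -0.005 and 0.06 m and z of block4 in the frame of jar_floor between -0.005 and 0.06 m and z of block5 in the frame of jar_floor between -0.005 and 0.06 m and z of block6 in the frame of jar_floor between -0.005 and 0.06 m and height (world z) of cap below 0.008 m and angle between cap's own z axis and vertical below 0.1 rad and linear speed of cap below 0.02 m/s and value of joint nozzle below 0.001 m and linear speed of each of block1, block2, block3, block4, block5, block6 below 0.05 m/s); the robot touches nothing.
It fails at once if the nozzle is pressed while a block is in the jar (value of joint nozzle above 0.003 m and ((horizontal distance between block1 and mouth below 0.032 m and z of block1 in the frame of mouth below -0.005 m) or (horizontal distance between block2 and mouth below 0.032 m and z of block2 in the frame of mouth below -0.005 m) or (horizontal distance between block3 and mouth below 0.032 m and z of block3 in the frame of mouth below -0.005 m) or (horizontal distance between block4 and mouth below 0.032 m and z of block4 in the frame of mouth below -0.005 m) or (horizontal distance between block5 and mouth below 0.032 m and z of block5 in the frame of mouth below -0.005 m) or (horizontal distance between block6 and mouth below 0.032 m and z of block6 in the frame of mouth below -0.005 m))).
It fails at once if the cap is dropped onto the mat from more than about 4 cm (height (world z) of cap below 0.03 m and linear speed of cap above 0.9 m/s).
It fails at once if the ring gauge, phone frame, tweezers, marker or tape is moved by more than 3 cm (distance of any of ring_gauge, frame, tweezers, marker, tape from where it was at the start of the episode above 0.03 m).
Of block1, block2, block3, block4, block5, block6 only 4 to 6 are there at a start; the rules pass over those that are not, and their reading is None.
At some moment in a run one of block1, block2, block3, block4, block5, block6 may be knocked a few centimetres aside while the robot is not near it.
It also fails if it takes over 208 s, if anything falls off the work surface, if the arm or the gripper's body presses on something with over 40 N, if the wrist force passes 120 N, or if a joint passes its speed limit or range.

## Working session

There is one attempt and no reset: what is moved stays moved. The work goes in short steps, Python scripts to look and compute and a tool call to move; the robot and the scene stay as the last step left them, time stands still between calls to the robot, and variables do not carry over. Pictures are saved under pics/ and viewed, about 12 in all and at most 16, crops included, and the job is handed in when it is done.

Besides the shell and the picture viewer there is one more tool, called after "Emit:" as name([rows], argument=value, ...), one row to a line, values as JSON. servo_tool: Moves the arm, as the interface text tells. Its arguments: {"type":"object","properties":{"rows":{"type":"array","items":{"type":"array","items":{"type":"number"}}}},"required":["rows"]}

```bash
ls; mkdir -p pics
python3 - <<'E'
from bench import *
import cv2
print(read_state())
for n in("top","scene"):
    d=get_image(n);cv2.imwrite(f"pics/{n}0.png",d["image"][:,:,::-1]);print(n,d["mtx"],d["extrinsics"],d.keys())
E
```

```text
pics
{'clock': 0.0, 'joints': array([-9.22422598e-01,  3.85574766e-01,  6.61092792e-03, -5.09317684e-04,
       -1.19399768e+00, -2.58587988e-01]), 'joint_vel': array([ 1.25501161e-03,  2.32271428e-03, -1.42286374e-04,  6.04472833e-05,
       -6.49580445e-04, -7.12507626e-04]), 'joint_efforts': array([-2.02371571e-04, -3.92289913e+01,  1.88395053e+01,  4.18606773e+00,
       -4.77961570e-03, -1.21648961e-05]), 'position': array([ 237.291436  , -577.58997137,  241.20320494]), 'ee_rot': array([-1.93569137e-01,  9.81086011e-01,  1.07687141e-03, -2.61513956e-04]), 'contact_force': array([-0.02997053, -0.52367507, -0.13851083]), 'wrist_torque': array([-0.00344715, -0.05191274,  0.05909735]), 'gripper_width': 85.62268282982336}
top [[418.51981302   0.         251.37407413]
 [  0.         418.51981302 188.58561213]
 [  0.           0.           1.        ]] [[-2.00104325e-02  9.91319110e-01 -1.29946161e-01  3.84347534e+02]
 [-9.99791898e-01 -2.03563331e-02 -1.33404279e-03 -3.45041462e+01]
 [-3.96768945e-03  1.29892424e-01  9.91520154e-01  1.25926012e+03]
 [ 0.00000000e+00  0.00000000e+00  0.00000000e+00  1.00000000e+00]] dict_keys(['image', 'mtx', 'extrinsics'])
scene [[376.01312778   0.         262.9956174 ]
 [  0.         376.01312778 194.85968536]
 [  0.           0.           1.        ]] [[-7.81679648e-01 -4.71948751e-01  4.07726998e-01  9.15793696e+02]
 [ 6.23480104e-01 -6.07876319e-01  4.91689882e-01  4.46791587e+02]
 [ 1.57951608e-02  6.38553645e-01  7.69415203e-01  8.59034193e+02]
 [ 0.00000000e+00  0.00000000e+00  0.00000000e+00  1.00000000e+00]] dict_keys(['image', 'mtx', 'extrinsics'])
```

```bash
python3 -c "
import cv2
a=cv2.imread('pics/top0.png');cv2.imwrite('pics/top0b.png',cv2.resize(a,(800,600),interpolation=cv2.INTER_CUBIC))
a=cv2.imread('pics/scene0.png');cv2.imwrite('pics/scene0b.png',cv2.resize(a,(800,600),interpolation=cv2.INTER_CUBIC))"
```

```text
(no output)
```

View pics/top0b.png

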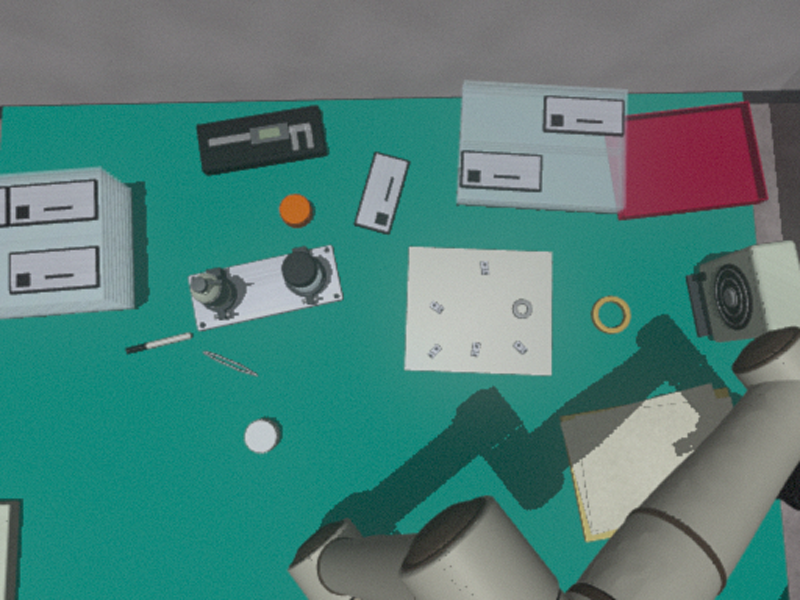

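View pics/scene0b.png

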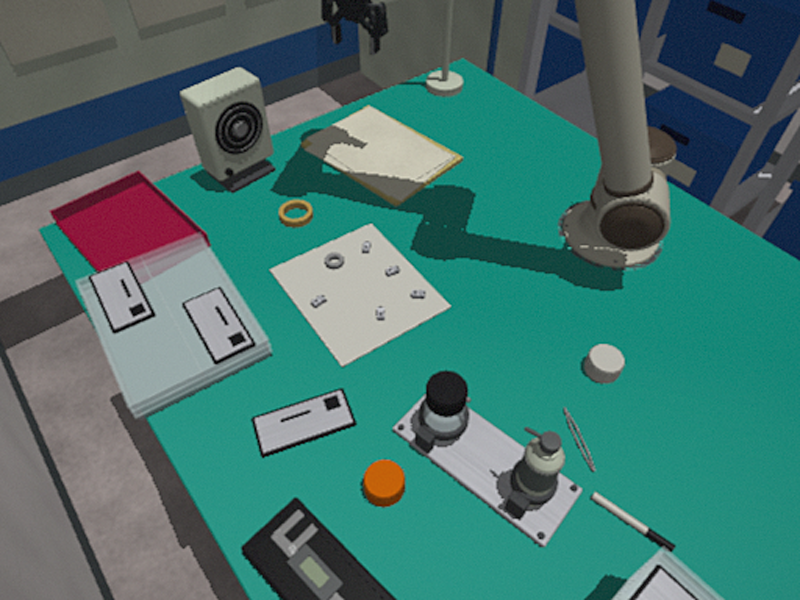

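The top view shows the black cap at (303,270) on the clamped jar, an orange cap at (295,210) and a white cap at (262,436). The black one sits on the clear jar beside the duster at (205,288), so it is the one meant. There are five blocks, at (484,268), (437,307), (435,350), (476,348) and (520,347), and the ring at (522,309). The scene view shows the same things.

```bash
cat > h.py <<'E'
from bench import *
import cv2, numpy as np
from scipy.spatial.transform import Rotation as R
def cam(n,save=None):
    d=get_image(n)
    if save: cv2.imwrite(f"pics/{save}.png",d["image"][:,:,::-1])
    return d
def ray(d,p):
    K,E=d["mtx"],d["extrinsics"]
    v=np.linalg.solve(K,[p[0],p[1],1]); v=E[:3,:3]@[v[0],-v[1],-v[2]]
    return E[:3,3],v/np.linalg.norm(v)
def plane(d,p,z):
    o,v=ray(d,p); return o+v*(z-o[2])/v[2]
def proj(d,X):
    E=d["extrinsics"]; c=E[:3,:3].T@(np.array(X,float)-E[:3,3])
    q=d["mtx"]@[c[0],-c[1],-c[2]]; return q[:2]/q[2]
def tri(*obs):
    A=np.zeros((3,3));b=np.zeros(3);P=[]
    for d,p in obs:
        o,v=ray(d,p);M=np.eye(3)-np.outer(v,v);A+=M;b+=M@o
    X=np.linalg.solve(A,b)
    r=[np.linalg.norm(np.cross(X-ray(d,p)[0],ray(d,p)[1])) for d,p in obs]
    return X,np.round(r,1)
def blobs(mask,mn=10,roi=None):
    m=mask.astype(np.uint8)
    if roi is not None:
        k=np.zeros_like(m);x0,y0,x1,y1=roi;k[y0:y1,x0:x1]=1;m&=k
    n,_,st,c=cv2.connectedComponentsWithStats(m)
    return [(st[i,4],*st[i,:4],c[i]) for i in range(1,n) if st[i,4]>=mn]
def togo(x,y,z):
    """shift from present TCP in tool axes, cm"""
    s=read_state(); r=R.from_quat(s["ee_rot"])
    return np.round(r.inv().apply(np.array([x,y,z])-s["position"])/10,2)
E
python3 - <<'E'
from h import *
t=cam("top");s=cam("scene")
f=.64
print("cap rough",tri((t,(303*f,268*f)),(s,(446*f,384*f))))
for nm,p,q in [("orange",(295,210),(384,475)),("white",(261,434),(603,355)),("noz",(204,283),(548,440))]:
    print(nm,tri((t,np.array(p)*f),(s,np.array(q)*f)))
for p in [(484,268),(437,307),(435,350),(476,348),(520,347),(522,309)]: print("blk",plane(t,np.array(p)*f,10).round())
for nm,p in dict(jarplA=(192,278),B=(334,248),C=(342,295),D=(202,329),tw1=(205,352),tw2=(257,374),mk1=(126,351),mk2=(192,335),label=(370,230),calip=(207,172),plateTL=(410,247),BL=(405,370),free=(330,400)).items():print(nm,plane(t,np.array(p)*f,4).round())
w=cam("wrist");print(w["extrinsics"].round(2),w["mtx"],read_state()["ee_rot"])
for n,d in(("t",t),("s",s)):
    g=d["image"].max(2)<45
    print(n,[b for b in blobs(g,60)])
E
```

```text
cap rough (array([582.04070176, 125.63159232, 125.12575761]), array([2.2, 2.2]))
orange (array([712.96837509, 151.10976972,  35.95249447]), array([0.7, 0.7]))
white (array([292.65238916, 212.3227485 ,  40.47050341]), array([1.3, 1.3]))
noz (array([552.4403236 , 288.26932999, 166.00359862]), array([2.8, 2.8]))
blk [ 596. -210.   10.]
blk [ 522. -117.   10.]
blk [ 440. -111.   10.]
blk [ 442. -189.   10.]
blk [ 443. -273.   10.]
blk [ 515. -280.   10.]
jarplA [590. 357.   4.]
B [643.  80.   4.]
C [550.  65.   4.]
D [490. 336.   4.]
tw1 [445. 329.   4.]
tw2 [402. 229.   4.]
mk1 [450. 481.   4.]
mk2 [479. 355.   4.]
label [678.   9.   4.]
calip [802. 331.   4.]
plateTL [642. -68.   4.]
BL [404. -53.   4.]
free [350.  90.   4.]
[[-3.8000e-01 -8.9000e-01 -2.4000e-01  1.7571e+02]
 [ 9.3000e-01 -3.7000e-01 -1.0000e-01 -6.0309e+02]
 [ 0.0000e+00 -2.6000e-01  9.6000e-01  3.7257e+02]
 [ 0.0000e+00  0.0000e+00  0.0000e+00  1.0000e+00]] [[341.43450447   0.         257.65854352]
 [  0.         341.43450447 190.29551809]
 [  0.           0.           1.        ]] [-1.93643876e-01  9.81071765e-01  4
[... 1005 characters left out ...]
38.04255319, 219.56382979])), (np.int32(609), np.int32(272), np.int32(238), np.int32(27), np.int32(29), array([285.19211823, 251.61740558])), (np.int32(110), np.int32(167), np.int32(268), np.int32(61), np.int32(25), array([197.35454545, 281.02727273])), (np.int32(107), np.int32(266), np.int32(274), np.int32(32), np.int32(16), array([275.85981308, 282.10280374])), (np.int32(85), np.int32(327), np.int32(293), np.int32(11), np.int32(22), array([330.65882353, 304.02352941])), (np.int32(1884), np.int32(155), np.int32(319), np.int32(98), np.int32(65), array([190.86199575, 355.75530786])), (np.int32(84), np.int32(323), np.int32(320), np.int32(13), np.int32(12), array([328.80952381, 325.67857143]))]
```

Emit:
servo_tool([
  [1, -3.2, 2.9, 0, 0, 0, 0],
  [1, -3.2, 2.9, 0, 0, 0, 0],
  [1, -3.2, 2.9, 0, 0, 0, 0],
  [1, -3.2, 2.9, 0, 0, 0, 0],
  [1, -3.2, 2.9, 0, 0, 0, 0],
  [1, -3.2, 2.9, 0, 0, 0, 0],
  [1, -3.2, 2.9, 0, 0, 0, 0],
  [1, -3.2, 2.9, 0, 0, 0, 0],
  [1, -3.2, 2.9, 0, 0, 0, 0],
])

```text
clock: 1.15
position: [405.1, -225.6, 242.5]
ee_rot: [-0.194, 0.981, -0.0, 0.0]
contact_force: [1.0, 0.4, 0.4]
gripper_width: 85.2
```

Emit:
servo_tool([
  [1, -3.3, 2.9, 0, 0, 0, 0],
  [1, -3.3, 2.9, 0, 0, 0, 0],
  [1, -3.3, 2.9, 0, 0, 0, 0],
  [1, -3.3, 2.9, 0, 0, 0, 0],
  [1, -3.3, 2.9, 0, 0, 0, 0],
  [1, -3.3, 2.9, 0, 0, 0, 0],
  [1, -3.3, 2.9, 0, 0, 0, 0],
  [1, -3.3, 2.9, 0, 0, 0, 0],
  [1, -3.3, 2.9, 0, 0, 0, 0],
  [1, 0, 0, 0, 0, 0, 0],
  [1, 0, 0, 0, 0, 0, 0],
])

```text
clock: 2.25
position: [580.1, 127.9, 241.5]
ee_rot: [-0.194, 0.981, -0.0, -0.001]
contact_force: [-0.3, -0.6, -0.1]
gripper_width: 85.4
```

Run:
```python
from h import *
import pickle
s=read_state();print(s["joints"].round(3),s["position"].round(1),s["ee_rot"].round(4),s["contact_force"].round(2),s["clock"])
w=cam("wrist","w1");pickle.dump(w,open("w1.pkl","wb"))
g=w["image"].max(2)<50
for b in blobs(g,150):print(b, plane(w,b[5],128).round(1))
```

```text
[ 0.489  0.334 -0.071 -0.    -1.168 -1.669] [580.1 127.9 241.5] [-1.944e-01  9.809e-01 -1.000e-04 -8.000e-04] [-0.33 -0.6  -0.06] 2.25
(np.int32(5310), np.int32(221), np.int32(138), np.int32(80), np.int32(93), array([260.80772128, 188.15235405])) [577.7 129.3 128. ]
(np.int32(1393), np.int32(385), np.int32(164), np.int32(54), np.int32(81), array([405.72433597, 212.37832017])) [553.4 237.7 128. ]
(np.int32(36625), np.int32(0), np.int32(181), np.int32(512), np.int32(203), array([251.74230717, 338.05772014])) [701.  172.3 128. ]
(np.int32(307), np.int32(89), np.int32(198), np.int32(24), np.int32(23), array([100.64495114, 208.89576547])) [638.6  24.  128. ]
(np.int32(352), np.int32(481), np.int32(237), np.int32(28), np.int32(35), array([493.34090909, 250.78693182])) [555.2 316.2 128. ]
```

View pics/w1.png

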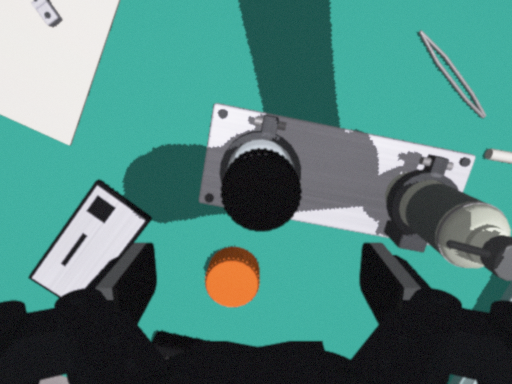

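The picture shows the cap as a black disc at about (261,190) on the clear jar, with the orange decoy at (232,277) and the duster nozzle at the right edge. I'll turn the last joint towards its lower limit, which also gives a second view.

Emit:
servo_tool([
  [1, 0, 0, 0, 0, 0, 8],
  [1, 0, 0, 0, 0, 0, 8],
  [1, 0, 0, 0, 0, 0, 8],
  [1, 0, 0, 0, 0, 0, 8],
  [1, 0, 0, 0, 0, 0, 8],
  [1, 0, 0, 0, 0, 0, 8],
  [1, 0, 0, 0, 0, 0, 8],
  [1, 0, 0, 0, 0, 0, 8],
  [1, 0, 0, 0, 0, 0, 0],
  [1, 0, 0, 0, 0, 0, 0],
])

```text
clock: 3.3
position: [579.9, 126.0, 242.7]
ee_rot: [0.355, 0.935, 0.0, 0.0]
contact_force: [-0.7, -0.8, 0.9]
gripper_width: 85.5
```

```bash
cat >> h.py <<'E'
def nadir(d): 
    o=d["extrinsics"][:3,3]; return proj(d,o+[0,0,-100])
def discfit(d,mask,roi=None):
    """circle through the outline of the largest blob on the side away from the nadir"""
    bs=sorted(blobs(mask,100,roi),key=lambda b:-b[0])[0]
    m=np.zeros(mask.shape,np.uint8);_,x,y,w,h,c=bs
    m[y:y+h,x:x+w]=mask[y:y+h,x:x+w]
    C=max(cv2.findContours(m,cv2.RETR_EXTERNAL,cv2.CHAIN_APPROX_NONE)[0],key=len)[:,0].astype(float)
    u=np.array(c)-nadir(d);u/=np.linalg.norm(u)
    P=C[(C-c)@u>0]
    for _ in range(3):
        A=np.c_[2*P,np.ones(len(P))];q=np.linalg.lstsq(A,(P**2).sum(1),rcond=None)[0]
        r=np.sqrt(q[2]+q[0]**2+q[1]**2);e=abs(np.hypot(*(P-q[:2]).T)-r);P=P[e<=max(1.5,np.percentile(e,90))]
    return q[:2],r,len(P)
E
python3 - <<'E'
from h import *
import pickle
s=read_state();print(s["joints"].round(3),s["position"].round(1),s["ee_rot"].round(4))
w1=pickle.load(open("w1.pkl","rb"));w=cam("wrist","w2");pickle.dump(w,open("w2.pkl","wb"))
ps=[]
for d in(w1,w):
    m=d["image"].max(2)<50
    px=proj(d,(580,126,128)).astype(int);roi=(px[0]-62,px[1]-58,px[0]+62,px[1]+48)
    c=discfit(d,m,roi);print(px,c);ps.append((d,c[0]))
    print(plane(d,c[0],128.5).round(1))
print(tri(*ps))
E
```

```text
[ 0.487  0.331 -0.072 -0.    -1.167 -2.783] [579.9 126.  242.7] [3.549e-01 9.349e-01 1.000e-04 1.000e-04]
[255 189] (array([260.54137287, 190.33924467]), np.float64(39.287823071389006), 117)
[579.2 129.8 128.5]
[257 189] (array([266.03733758, 180.26914358]), np.float64(42.86994137114158), 100)
[578.6 135.5 128.5]
(array([583.66228998, 132.26415825, 107.04930991]), array([0.8, 0.8]))
```

View pics/w2.png

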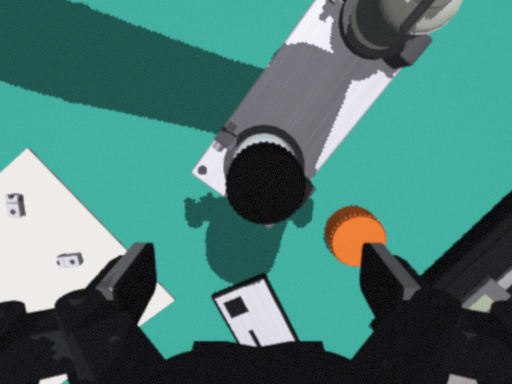

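The second view shows the cap centred near (266,184) with its lower edge at y≈224. The circle fit picked up the dark corner at (312,187), so I'll fit again with a tighter mask.

Run:
```python
from h import *
import pickle
ds=[pickle.load(open(f"w{i}.pkl","rb")) for i in(1,2)]
for th in(22,28,35):
    ps=[]
    for d in ds:
        m=cv2.morphologyEx((d["image"].max(2)<th).astype(np.uint8),cv2.MORPH_OPEN,cv2.getStructuringElement(cv2.MORPH_ELLIPSE,(25,25)))
        px=proj(d,(580,128,128)).astype(int);roi=(px[0]-55,px[1]-58,px[0]+60,px[1]+48)
        c=discfit(d,m,roi);ps.append((d,c[0]));print(th,c,plane(d,c[0],128.5).round(1),"z from size",d["extrinsics"][2,3]-30*341.4/c[1])
    print(tri(*ps))
```

```text
Traceback (most recent call last):
  File "h.py", line 38, in discfit
    bs=sorted(blobs(mask,100,roi),key=lambda b:-b[0])[0]
       ~~~~~~~~~~~~~~~~~~~~~~~~~~~~~~~~~~~~~~~~~~~~~~^^^
IndexError: list index out of range
```

Run:
```python
from h import *
import pickle
ds=[pickle.load(open(f"w{i}.pkl","rb")) for i in(1,2)]
for th in(30,35,40,45):
    ps=[]
    for d in ds:
        g=cv2.GaussianBlur(d["image"].max(2),(5,5),0)
        m=cv2.morphologyEx((g<th).astype(np.uint8),cv2.MORPH_OPEN,cv2.getStructuringElement(cv2.MORPH_ELLIPSE,(21,21)))
        px=proj(d,(580,128,128)).astype(int);roi=(px[0]-55,px[1]-58,px[0]+60,px[1]+48)
        try:c=discfit(d,m,roi)
        except IndexError: continue
        ps.append((d,c[0]));print(th,c,plane(d,c[0],128.5).round(1),"z from size",d["extrinsics"][2,3]-30*341.4/c[1])
    if len(ps)==2: print(tri(*ps))
```

```text
30 (array([260.55484134, 190.42191064]), np.float64(37.96901448492195), 108) [579.2 129.8 128.5] z from size 102.77851802843293
30 (array([265.49517794, 183.11344006]), np.float64(39.065596855482255), 103) [579.9 133.8 128.5] z from size 111.42732433594585
(array([583.05497288, 131.48485719, 113.16191741]), array([0., 0.]))
35 (array([260.47138557, 190.62174005]), np.float64(38.05517846759494), 108) [579.4 129.8 128.5] z from size 103.3892736153382
35 (array([265.70423957, 182.9672923 ]), np.float64(39.52629487181537), 110) [580.  134.  128.5] z from size 114.4830934964354
(array([583.29904733, 131.5713702 , 112.51446527]), array([0.1, 0.1]))
40 (array([260.48040378, 190.00856099]), np.float64(38.83541524950542), 110) [579.  129.6 128.5] z from size 108.79643678428181
40 (array([265.67730693, 182.13931376]), np.float64(40.55190768220495), 107) [579.5 134.4 128.5] z from size 121.0365559033927
(array([583.31704164, 131.64798117, 110.23932695]), array([0.2, 0.2]))
45 (array([260.51643275, 190.22376345]), np.float64(38.84568923742743), 112) [579.1 129.7 128.5] z from size 108.86618820174067
45 (array([265.850161 , 180.8218678]), np.float64(42.00263985216785), 105) [578.8 135.1 128.5] z from size 129.75992276380052
(array([583.499728  , 132.05309684, 108.14446707]), array([0.6, 0.6]))
```

Baseline is short. I'll spin half a turn, which cancels any camera offset and gives a wide baseline.

Emit:
servo_tool([
  [1, 0, 0, 0, 0, 0, -8.5],
  [1, 0, 0, 0, 0, 0, -8.5],
  [1, 0, 0, 0, 0, 0, -8.5],
  [1, 0, 0, 0, 0, 0, -8.5],
  [1, 0, 0, 0, 0, 0, -8.5],
  [1, 0, 0, 0, 0, 0, -8.5],
  [1, 0, 0, 0, 0, 0, -8.5],
  [1, 0, 0, 0, 0, 0, -8.5],
  [1, 0, 0, 0, 0, 0, -8.5],
  [1, 0, 0, 0, 0, 0, -8.5],
  [1, 0, 0, 0, 0, 0, -5],
  [1, 0, 0, 0, 0, 0, 0],
])

```text
clock: 4.55
position: [580.1, 126.8, 242.4]
ee_rot: [-0.41, 0.912, 0.0, 0.0]
contact_force: [-0.8, -0.7, -1.0]
gripper_width: 85.1
```

Run:
```python
from h import *
import pickle
pickle.dump(cam("wrist","w3"),open("w3.pkl","wb"))
```

Emit:
servo_tool([
  [1, 0, 0, 0, 0, 0, -8.5],
  [1, 0, 0, 0, 0, 0, -8.5],
  [1, 0, 0, 0, 0, 0, -8.5],
  [1, 0, 0, 0, 0, 0, -8.5],
  [1, 0, 0, 0, 0, 0, -8.5],
  [1, 0, 0, 0, 0, 0, -8.5],
  [1, 0, 0, 0, 0, 0, -8.5],
  [1, 0, 0, 0, 0, 0, -8.5],
  [1, 0, 0, 0, 0, 0, -8.5],
  [1, 0, 0, 0, 0, 0, -8.5],
  [1, 0, 0, 0, 0, 0, -5],
  [1, 0, 0, 0, 0, 0, 0],
])

```text
clock: 5.8
position: [580.2, 127.0, 242.4]
ee_rot: [0.934, -0.356, 0.0, -0.0]
contact_force: [0.5, 0.8, -0.2]
gripper_width: 85.2
```

Run:
```python
from h import *
import pickle
pickle.dump(cam("wrist","w4"),open("w4.pkl","wb"))
s=read_state();print(s["joints"].round(3),s["position"].round(1))
ds=[pickle.load(open(f"w{i}.pkl","rb")) for i in(1,2,3,4)]
sheet=[]
for th in(35,45):
    ps=[]
    for d in ds:
        g=cv2.GaussianBlur(d["image"].max(2),(5,5),0)
        m=cv2.morphologyEx((g<th).astype(np.uint8),cv2.MORPH_OPEN,cv2.getStructuringElement(cv2.MORPH_ELLIPSE,(21,21)))
        px=proj(d,(580,130,128)).astype(int);roi=(px[0]-60,px[1]-60,px[0]+60,px[1]+50)
        c=discfit(d,m,roi)
        ps.append((d,c[0]));print(th,c,plane(d,c[0],128.5).round(1))
        if th==35:
            im=d["image"][:,:,::-1].copy();cv2.circle(im,tuple(int(v) for v in c[0].round()),int(c[1]+.5),(0,0,255),1);sheet.append(cv2.resize(im,(400,300)))
    print(tri(*ps), tri(ps[1],ps[3]))
cv2.imwrite("pics/sheet1.png",np.vstack([np.hstack(sheet[:2]),np.hstack(sheet[2:])]))
```

```text
[ 0.488  0.332 -0.071 -0.    -1.167  0.353] [580.2 126.9 242.3]
35 (array([260.47138557, 190.62174005]), np.float64(38.05517846759494), 108) [579.4 129.8 128.5]
35 (array([265.70423957, 182.9672923 ]), np.float64(39.52629487181537), 110) [580.  134.  128.5]
35 (array([258.81552254, 190.72947967]), np.float64(38.85331263665008), 100) [579.9 127.7 128.5]
35 (array([251.76538616, 187.60583181]), np.float64(38.23305334912634), 110) [584.5 128.9 128.5]
(array([582.47802855, 131.3333968 , 114.8007813 ]), array([0.3, 0.7, 0.7, 0.5])) (array([582.34795294, 131.71504301, 115.44985951]), array([0.4, 0.4]))
45 (array([260.51643275, 190.22376345]), np.float64(38.84568923742743), 112) [579.1 129.7 128.5]
45 (array([265.850161 , 180.8218678]), np.float64(42.00263985216785), 105) [578.8 135.1 128.5]
45 (array([259.15143028, 190.94062774]), np.float64(39.129143304974804), 105) [579.8 128.  128.5]
45 (array([251.65682061, 187.50937679]), np.float64(38.83580383862122), 112) [584.6 129.  128.5]
(array([582.34968057, 131.88365793, 112.57123454]), array([0.8, 1. , 0.6, 0.7])) (array([581.82097499, 132.40914662, 111.91244757]), array([0.4, 0.4]))
```

View pics/sheet1.png

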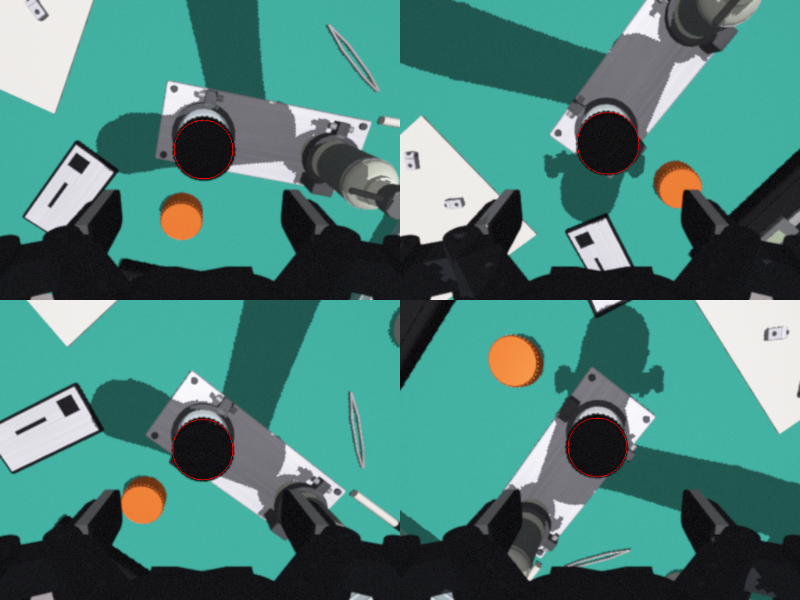

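The red circles sit on the cap rim in all four views, at about (261,191), (266,183), (259,191) and (252,188). The wide baseline gives an axis at about (582.3, 131.5). Pixel casts come out about 3 mm too far along tool +x, and that tilt also biases the triangulated height. The fixed cameras gave a height of about 125, close to the 128.5 in the text. Next I turn back, centre and go down.

Emit:
servo_tool([
  [1, 0, 0, 0, 0, 0, 8.5],
  [1, 0, 0, 0, 0, 0, 8.5],
  [1, 0, 0, 0, 0, 0, 8.5],
  [1, 0, 0, 0, 0, 0, 8.5],
  [1, 0, 0, 0, 0, 0, 8.5],
  [1, 0, 0, 0, 0, 0, 8.5],
  [1, 0, 0, 0, 0, 0, 8.5],
  [1, 0, 0, 0, 0, 0, 8.5],
  [1, 0, 0, 0, 0, 0, 8.5],
  [1, 0, 0, 0, 0, 0, 8.5],
  [1, 0, 0, 0, 0, 0, 8.5],
])

```text
clock: 6.95
position: [580.2, 127.0, 242.3]
ee_rot: [-0.377, 0.926, 0.0, -0.0]
contact_force: [-0.0, -0.5, -0.2]
gripper_width: 85.6
```

Emit:
servo_tool([
  [1, 0, 0, 0, 0, 0, 8.5],
  [1, 0, 0, 0, 0, 0, 8.5],
  [1, 0, 0, 0, 0, 0, 8.5],
  [1, 0, 0, 0, 0, 0, 8.5],
  [1, 0, 0, 0, 0, 0, 8.5],
  [1, 0, 0, 0, 0, 0, 8.5],
  [1, 0, 0, 0, 0, 0, 8.5],
  [1, 0, 0, 0, 0, 0, 8.5],
  [1, 0, 0, 0, 0, 0, 8.5],
  [1, 0, 0, 0, 0, 0, 7],
  [1, 0.15, 0.5, 0, 0, 0, 0],
  [1, 0, 0, 0, 0, 0, 0],
])

```text
clock: 8.15
position: [582.5, 132.4, 242.3]
ee_rot: [0.33, 0.944, 0.0, 0.0]
contact_force: [-0.1, -0.5, -0.1]
gripper_width: 85.1
```

Emit:
servo_tool([
  [1, 0, 0, 2.5, 0, 0, 0],
  [1, 0, 0, 2.5, 0, 0, 0],
  [1, 0, 0, 2, 0, 0, 0],
  [1, 0, 0, 1.5, 0, 0, 0],
  [1, 0, 0, 1.5, 0, 0, 0],
  [1, 0, 0, 1.2, 0, 0, 0],
  [1, 0, 0, 1.2, 0, 0, 0],
  [1, 0, 0, 1, 0, 0, 0],
  [1, 0, 0, 0, 0, 0, 0],
  [1, 0, 0, 0, 0, 0, 0],
])

```text
clock: 9.15
position: [582.5, 132.0, 108.5]
ee_rot: [0.331, 0.944, 0.0, 0.0]
contact_force: [-0.6, -0.6, 0.5]
gripper_width: 85.2
```

Run:
```python
from h import *
w=cam("wrist","w5");t=cam("top","t5")
s=read_state();print(s["joints"].round(3),s["position"].round(1),s["contact_force"])
```

```text
[ 0.494  0.462 -0.235  0.    -0.873 -2.739] [582.8 132.1 109.1] [ 0.21979057 -0.38851136 -0.03878372]
```

View pics/w5.png

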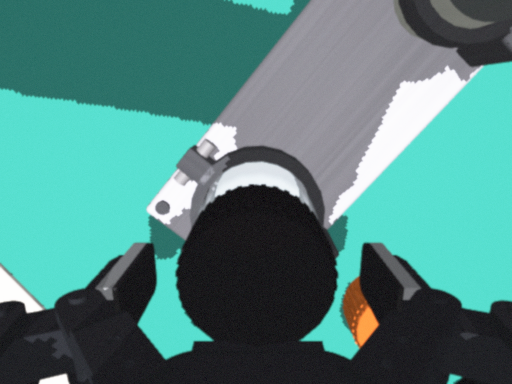

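The cap is centred between the pads: pad faces at x≈152 and 362, cap from 177 to 338. Now I close and unscrew.

Emit:
servo_tool([
  [0, 0, 0, 0, 0, 0, 0],
  [0, 0, 0, 0, 0, 0, 0],
  [0, 0, 0, 0, 0, 0, 0],
  [0, 0, 0, 0, 0, 0, 0],
  [0, 0, 0, 0, 0, 0, 0],
  [0, 0, 0, 0, 0, 0, 0],
  [0, 0, 0, 0, 0, 0, 0],
  [0, 0, 0, 0, 0, 0, 0],
])

```text
clock: 10.05
position: [582.7, 132.0, 109.4]
ee_rot: [0.331, 0.944, 0.0, 0.001]
contact_force: [-1.4, 0.1, 5.8]
gripper_width: 59.3
```

Emit:
servo_tool([
  [0, 0, 0, -0.03, 0, 0, -4],
  [0, 0, 0, -0.05, 0, 0, -8],
  [0, 0, 0, -0.05, 0, 0, -8],
  [0, 0, 0, -0.05, 0, 0, -8],
  [0, 0, 0, -0.06, 0, 0, -8.5],
  [0, 0, 0, -0.06, 0, 0, -8.5],
  [0, 0, 0, -0.05, 0, 0, -8.5],
])

```text
clock: 10.75
position: [581.6, 131.3, 111.8]
ee_rot: [-0.132, 0.991, -0.0, -0.001]
contact_force: [-1.0, -2.2, 2.7]
gripper_width: 58.8
```

Emit:
servo_tool([
  [0, 0, 0, -0.06, 0, 0, -8.5],
  [0, 0, 0, -0.05, 0, 0, -8.5],
  [0, 0, 0, -0.06, 0, 0, -8.5],
  [0, 0, 0, -0.06, 0, 0, -8.5],
  [0, 0, 0, -0.05, 0, 0, -8.5],
  [0, 0, 0, -0.06, 0, 0, -8.5],
  [0, 0, 0, -0.06, 0, 0, -8.5],
  [0, 0, 0, -0.05, 0, 0, -8.5],
  [0, 0, 0, -0.06, 0, 0, -8.5],
  [0, 0, 0, -0.05, 0, 0, -8.5],
])

```text
clock: 11.75
position: [582.7, 131.7, 117.6]
ee_rot: [0.767, -0.642, 0.0, -0.0]
contact_force: [1.7, -0.5, 1.0]
gripper_width: 59.0
```

Emit:
servo_tool([
  [0, 0, 0, -0.06, 0, 0, -8.5],
  [0, 0, 0, -0.05, 0, 0, -8.5],
  [0, 0, 0, -0.06, 0, 0, -8.5],
  [0, 0, 0, -0.06, 0, 0, -8.5],
  [0, 0, 0, -0.05, 0, 0, -8.5],
  [0, 0, 0, -0.06, 0, 0, -8.5],
  [0, 0, 0, -0.06, 0, 0, -8.5],
  [0, 0, 0, -0.05, 0, 0, -8.5],
  [0, 0, 0, -0.06, 0, 0, -8.5],
  [0, 0, 0, -0.05, 0, 0, -8.5],
])

```text
clock: 12.75
position: [583.0, 132.2, 123.3]
ee_rot: [0.999, 0.045, 0.001, -0.0]
contact_force: [1.3, 0.8, 0.9]
gripper_width: 58.9
```

Emit:
servo_tool([
  [0, 0, 0, -0.06, 0, 0, -8.5],
  [0, 0, 0, -0.05, 0, 0, -8.5],
  [0, 0, 0, -0.06, 0, 0, -8.5],
  [0, 0, 0, -0.06, 0, 0, -8.5],
  [0, 0, 0, -0.05, 0, 0, -8.5],
  [0, 0, 0, -0.06, 0, 0, -8.5],
  [0, 0, 0, -0.06, 0, 0, -8.5],
  [0, 0, 0, -0.05, 0, 0, -8.5],
  [0, 0, 0, -0.06, 0, 0, -8.5],
  [0, 0, 0, -0.05, 0, 0, -8.5],
  [0, 0, 0, -0.05, 0, 0, -8.5],
])

```text
clock: 13.85
position: [582.2, 132.4, 129.3]
ee_rot: [0.652, 0.759, 0.0, -0.0]
contact_force: [-1.9, 1.5, 2.6]
gripper_width: 58.5
```

Run:
```python
from h import *
s=read_state();print(s["joints"].round(3),s["position"].round(1),s["ee_rot"].round(4),s["contact_force"].round(1),s["wrist_torque"].round(2))
```

```text
[ 4.940e-01  4.390e-01 -2.130e-01 -1.000e-03 -9.180e-01  2.799e+00] [582.2 132.4 129.3] [ 6.516e-01  7.585e-01  5.000e-04 -1.000e-04] [-1.9  1.5  2.6] [ 0.42  0.43 -0.07]
```

Emit:
servo_tool([
  [0, 0, 0, -0.1, 0, 0, 0],
  [0, 0, 0, -0.2, 0, 0, 0],
  [0, 0, 0, -0.2, 0, 0, 0],
])

```text
clock: 14.15
position: [582.0, 131.7, 133.8]
ee_rot: [0.655, 0.756, -0.0, -0.0]
contact_force: [0.3, 0.0, 0.2]
gripper_width: 59.1
```

Emit:
servo_tool([
  [0, 0, 0, -0.3, 0, 0, 0],
  [0, 0, 0, -0.5, 0, 0, 0],
  [0, 0, 0, -1, 0, 0, 0],
  [0, 0, 0, -1.5, 0, 0, 0],
  [0, 0, 0, -1.5, 0, 0, 0],
  [0, 0, 0, -1.5, 0, 0, 0],
  [0, 0, 0, -1, 0, 0, 0],
  [0, 0, 0, 0, 0, 0, 0],
])

```text
clock: 14.95
position: [583.1, 132.2, 209.4]
ee_rot: [0.654, 0.757, 0.002, 0.001]
contact_force: [0.2, 0.3, -0.8]
gripper_width: 59.4
```

Run:
```python
from h import *
s=read_state();print(s["joints"].round(3),s["position"].round(1),s["ee_rot"].round(4),s["contact_force"].round(1))
t=cam("top","t6");cam("scene","s6")
M=R.from_quat(s["ee_rot"]).as_matrix();print(M.round(3))
for p in[(450,40),(360,100),(400,50)]:
    print(p,M.T@(np.array([*p,60])-s["position"])/10)
im=np.hstack([cv2.imread("pics/t6.png")[100:330,60:360],cv2.imread("pics/s6.png")[150:380,180:480]])
cv2.imwrite("pics/c6.png",cv2.resize(im,(800,306)))
```

```text
[ 0.494  0.362 -0.114  0.    -1.091  2.793] [583.1 132.2 209.4] [0.6538 0.7566 0.0019 0.001 ] [ 0.2  0.3 -0.8]
[[-0.145  0.989  0.004]
 [ 0.989  0.145  0.002]
 [ 0.001  0.004 -1.   ]]
(450, 40) [ -7.21054331 -14.57166616  14.86999256]
(360, 100) [  0.03071685 -22.60680726  14.84432933]
(400, 50) [ -5.49630737 -19.3738605   14.85197566]
```

View pics/c6.png

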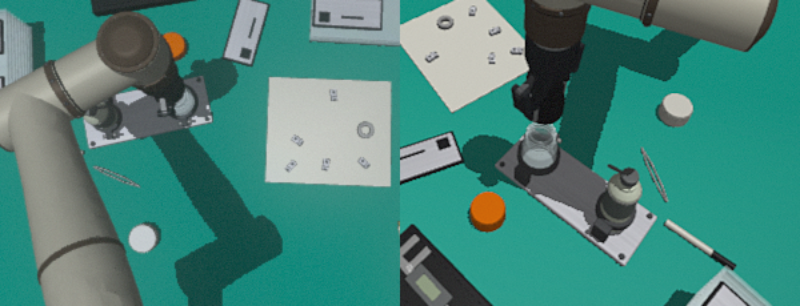

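The cap is off and held, and the open jar shows at about (540,150) in the right half. I'll set the cap down at about (430, 90), on clear mat between the fixture and the plate.

Emit:
servo_tool([
  [0, -0.3, -2.5, 0, 0, 0, 0],
  [0, -0.4, -3.3, 0, 0, 0, 0],
  [0, -0.4, -3.3, 0, 0, 0, 0],
  [0, -0.4, -3.3, 0, 0, 0, 0],
  [0, -0.4, -3.3, 0, 0, 0, 0],
  [0, 0, 0, 2, 0, 0, 0],
  [0, 0, 0, 3, 0, 0, 0],
  [0, 0, 0, 3, 0, 0, 0],
  [0, 0, 0, 3, 0, 0, 0],
  [0, 0, 0, 2.5, 0, 0, 0],
  [0, 0, 0, 2, 0, 0, 0],
  [0, 0, 0, 1, 0, 0, 0],
])

```text
clock: 16.25
position: [428.2, 89.5, 40.0]
ee_rot: [0.654, 0.756, -0.002, -0.001]
contact_force: [-0.7, 0.4, 0.6]
gripper_width: 59.1
```

Emit:
servo_tool([
  [0, 0, 0, 0.7, 0, 0, 0],
  [0, 0, 0, 0.5, 0, 0, 0],
  [0, 0, 0, 0.3, 0, 0, 0],
  [0, 0, 0, 0.2, 0, 0, 0],
  [0, 0, 0, 0, 0, 0, 0],
])

```text
clock: 16.75
position: [429.8, 90.4, 25.4]
ee_rot: [0.654, 0.757, 0.0, 0.0]
contact_force: [-0.3, 0.5, -0.1]
gripper_width: 58.5
```

Emit:
servo_tool([
  [0, 0, 0, 0.2, 0, 0, 0],
  [0, 0, 0, 0.2, 0, 0, 0],
  [0, 0, 0, 0.1, 0, 0, 0],
  [0, 0, 0, 0.1, 0, 0, 0],
  [0, 0, 0, 0, 0, 0, 0],
])

```text
clock: 17.25
position: [429.6, 90.3, 19.0]
ee_rot: [0.654, 0.757, -0.0, -0.0]
contact_force: [-0.1, 0.5, -0.5]
gripper_width: 58.8
```

Emit:
servo_tool([
  [0, 0, 0, 0.1, 0, 0, 0],
  [0, 0, 0, 0.1, 0, 0, 0],
  [0, 0, 0, 0, 0, 0, 0],
])

```text
clock: 17.55
position: [429.5, 90.3, 17.0]
ee_rot: [0.654, 0.757, -0.0, -0.0]
contact_force: [0.6, -0.7, -0.5]
gripper_width: 58.7
```

Emit:
servo_tool([
  [0, 0, 0, 0.1, 0, 0, 0],
  [0, 0, 0, 0.05, 0, 0, 0],
  [0, 0, 0, 0, 0, 0, 0],
])

```text
clock: 17.85
position: [429.7, 90.4, 15.9]
ee_rot: [0.654, 0.757, -0.0, 0.0]
contact_force: [-0.8, 0.1, 3.3]
gripper_width: 58.2
```

Emit:
servo_tool([
  [0, 0, 0, 0.1, 0, 0, 0],
  [0, 0, 0, 0, 0, 0, 0],
])

```text
clock: 18.05
position: [429.8, 90.4, 15.8]
ee_rot: [0.654, 0.757, -0.0, 0.0]
contact_force: [-2.7, 0.1, 14.3]
gripper_width: 58.7
```

Force of 14 N: the cap is seated. Release, go up, and move over the duster.

Emit:
servo_tool([
  [1, 0, 0, 0, 0, 0, 0],
  [1, 0, 0, 0, 0, 0, 0],
  [1, 0, 0, 0, 0, 0, 0],
  [1, 0, 0, 0, 0, 0, 0],
  [1, 0, 0, 0, 0, 0, 0],
  [1, 0, 0, 0, 0, 0, 0],
  [1, 0, 0, 0, 0, 0, 0],
  [1, 0, 0, 0, 0, 0, 0],
])

```text
clock: 18.85
position: [429.6, 90.3, 14.6]
ee_rot: [0.654, 0.757, -0.0, -0.0]
contact_force: [0.7, 0.1, -0.1]
gripper_width: 85.4
```

Emit:
servo_tool([
  [1, 0, 0, -0.3, 0, 0, 0],
  [1, 0, 0, -1, 0, 0, 0],
  [1, 0, 0, -3, 0, 0, 0],
  [1, 0, 0, -4.5, 0, 0, 0],
  [1, 0, 0, -4.5, 0, 0, 0],
  [1, 0, 0, -4.5, 0, 0, 0],
  [1, 0, 0, -4.5, 0, 0, 0],
  [1, 0, 0, -4, 0, 0, 0],
  [1, 0, 0, -2, 0, 0, 0],
])

```text
clock: 19.75
position: [430.3, 90.4, 302.7]
ee_rot: [0.654, 0.757, 0.004, 0.002]
contact_force: [0.6, 1.0, 0.2]
gripper_width: 85.6
```

Emit:
servo_tool([
  [1, 3.2, 2.4, 0, 0, 0, 0],
  [1, 3.2, 2.5, 0, 0, 0, 0],
  [1, 3.0, 2.5, 0, 0, 0, 0],
  [1, 3.0, 2.5, 0, 0, 0, 0],
  [1, 3.0, 2.4, 0, 0, 0, 0],
  [1, 3.0, 2.4, 0, 0, 0, 0],
  [1, 0, 0, 0, 0, 0, 0],
  [1, 0, 0, 0, 0, 0, 0],
])

```text
clock: 20.55
position: [548.1, 293.9, 297.3]
ee_rot: [0.654, 0.757, -0.001, -0.0]
contact_force: [-0.2, -0.4, 0.6]
gripper_width: 85.5
```

Run:
```python
from h import *
import pickle
pickle.dump(cam("wrist","d1"),open("d1.pkl","wb"))
s=read_state();print(s["joints"].round(3),s["position"].round(1),s["ee_rot"].round(4),s["contact_force"].round(1))
```

```text
[ 0.751  0.348  0.092 -0.    -1.315  2.536] [547.9 293.2 297.8] [ 6.538e-01  7.566e-01 -3.000e-04 -1.000e-04] [-0.4  0.   0.3]
```

Emit:
servo_tool([
  [1, 0, 0, 0, 0, 0, 8.5],
  [1, 0, 0, 0, 0, 0, 8.5],
  [1, 0, 0, 0, 0, 0, 8.5],
  [1, 0, 0, 0, 0, 0, 8.5],
  [1, 0, 0, 0, 0, 0, 8.5],
  [1, 0, 0, 0, 0, 0, 8.5],
  [1, 0, 0, 0, 0, 0, 8.5],
  [1, 0, 0, 0, 0, 0, 8.5],
  [1, 0, 0, 0, 0, 0, 8.5],
  [1, 0, 0, 0, 0, 0, 8.5],
  [1, 0, 0, 0, 0, 0, 5],
])

```text
clock: 21.7
position: [547.7, 292.2, 299.0]
ee_rot: [0.998, 0.07, 0.0, -0.0]
contact_force: [0.1, -0.3, -0.7]
gripper_width: 85.5
```

Emit:
servo_tool([
  [1, 0, 0, 0, 0, 0, 8.5],
  [1, 0, 0, 0, 0, 0, 8.5],
  [1, 0, 0, 0, 0, 0, 8.5],
  [1, 0, 0, 0, 0, 0, 8.5],
  [1, 0, 0, 0, 0, 0, 8.5],
  [1, 0, 0, 0, 0, 0, 8.5],
  [1, 0, 0, 0, 0, 0, 8.5],
  [1, 0, 0, 0, 0, 0, 8.5],
  [1, 0, 0, 0, 0, 0, 8.5],
  [1, 0, 0, 0, 0, 0, 8.5],
  [1, 0, 0, 0, 0, 0, 5],
  [1, 0, 0, 0, 0, 0, 0],
])

```text
clock: 22.9
position: [547.8, 292.4, 298.9]
ee_rot: [0.756, -0.654, 0.0, -0.001]
contact_force: [0.2, -0.2, 0.5]
gripper_width: 85.4
```

Run:
```python
from h import *
import pickle
pickle.dump(cam("wrist","d2"),open("d2.pkl","wb"))
s=read_state();print(s["joints"].round(3),s["position"].round(1),s["ee_rot"].round(4),s["contact_force"].round(1))
cv2.imwrite("pics/dd.png",np.hstack([cv2.imread("pics/d1.png")[60:300,60:440],cv2.imread("pics/d2.png")[60:300,60:440]]))
```

```text
[ 0.751  0.346  0.091  0.    -1.314 -0.604] [547.9 292.6 298.7] [ 7.570e-01 -6.535e-01  1.000e-04 -6.000e-04] [ 0.3  0.5 -0.5]
```

View pics/dd.png

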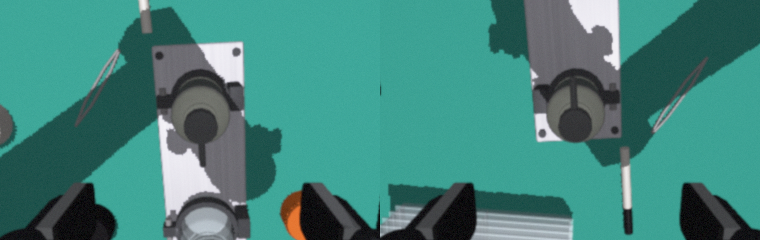

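The nozzle top is a grey disc at (261,186) in the first view and (253,186) in the second. The spout points toward the jar.

Run:
```python
from h import *
import pickle
a,b=[pickle.load(open(f"d{i}.pkl","rb")) for i in(1,2)]
X,r=tri((a,(261,186)),(b,(253,186)));print(X,r)
P=[plane(a,(261,186),175),plane(b,(253,186),175)];print(P,np.mean(P,0))
x=np.mean(P,0);print(togo(x[0],x[1],190),togo(583,131.8,250))
print(togo(582.3,131.5,250), np.linalg.norm(x[:2]-[582.3,131.5]))
```

```text
[551.00846367 293.75389771 170.04130099] [0.5 0.5]
[array([550.32282631, 294.97155638, 175.        ]), array([551.57128755, 292.53151953, 175.        ])] [550.94705693 293.75153795 175.        ]
[-0.06 -0.3  10.87] [16.42 -1.12  4.86]
[16.44 -1.04  4.86] 165.25304416857074
```

Emit:
servo_tool([
  [0, -0.05, -0.3, 0, 0, 0, 0],
  [0, 0, 0, 1, 0, 0, 0],
  [0, 0, 0, 1.5, 0, 0, 0],
  [0, 0, 0, 1.5, 0, 0, 0],
  [0, 0, 0, 1.5, 0, 0, 0],
  [0, 0, 0, 1.5, 0, 0, 0],
  [0, 0, 0, 1, 0, 0, 0],
  [0, 0, 0, 1, 0, 0, 0],
  [0, 0, 0, 0.6, 0, 0, 0],
  [0, 0, 0, 0.5, 0, 0, 0],
  [0, 0, 0, 0.4, 0, 0, 0],
  [0, 0, 0, 0, 0, 0, 0],
])

```text
clock: 24.15
position: [551.2, 294.6, 192.3]
ee_rot: [0.757, -0.654, -0.0, 0.0]
contact_force: [-0.1, 0.3, -0.8]
gripper_width: -0.0
```

Emit:
servo_tool([
  [0, 0, 0, 0.2, 0, 0, 0],
  [0, 0, 0, 0.2, 0, 0, 0],
  [0, 0, 0, 0.1, 0, 0, 0],
  [0, 0, 0, 0, 0, 0, 0],
])

```text
clock: 24.55
position: [551.3, 294.6, 187.5]
ee_rot: [0.757, -0.654, -0.0, 0.0]
contact_force: [1.2, -0.2, 0.7]
gripper_width: -0.0
```

Emit:
servo_tool([
  [0, 0, 0, 0.15, 0, 0, 0],
  [0, 0, 0, 0.15, 0, 0, 0],
  [0, 0, 0, 0, 0, 0, 0],
])

```text
clock: 24.85
position: [551.5, 294.7, 185.2]
ee_rot: [0.757, -0.654, 0.0, -0.0]
contact_force: [-1.0, -1.0, 3.8]
gripper_width: -0.2
```

Emit:
servo_tool([
  [0, 0, 0, 0.1, 0, 0, 0],
  [0, 0, 0, 0.1, 0, 0, 0],
  [0, 0, 0, 0, 0, 0, 0],
])

```text
clock: 25.15
position: [551.5, 294.7, 183.0]
ee_rot: [0.757, -0.654, 0.0, -0.0]
contact_force: [-0.5, -0.3, 5.3]
gripper_width: -0.3
```

Emit:
servo_tool([
  [0, 0, 0, 0.1, 0, 0, 0],
  [0, 0, 0, 0.1, 0, 0, 0],
  [0, 0, 0, 0.05, 0, 0, 0],
  [0, 0, 0, 0, 0, 0, 0],
])

```text
clock: 25.55
position: [551.5, 294.8, 181.1]
ee_rot: [0.757, -0.654, 0.0, -0.0]
contact_force: [-2.2, -1.5, 6.9]
gripper_width: 0.1
```

Emit:
servo_tool([
  [0, 0, 0, 0.1, 0, 0, 0],
  [0, 0, 0, 0, 0, 0, 0],
  [0, 0, 0, 0, 0, 0, 0],
])

```text
clock: 25.85
position: [551.6, 294.8, 181.1]
ee_rot: [0.757, -0.654, 0.0, -0.001]
contact_force: [-2.8, -1.8, 10.3]
gripper_width: -0.0
```

Rigid stop reached at 5 mm of travel. Release, rise, and go to look over the plate.

Emit:
servo_tool([
  [0, 0, 0, -0.3, 0, 0, 0],
  [0, 0, 0, -0.5, 0, 0, 0],
  [0, 0, 0, -1, 0, 0, 0],
  [0, 0, 0, -1, 0, 0, 0],
  [0, 0, 0, -2, 0, 0, 0],
  [0, 0, 0, -4, 0, 0, 0],
  [0.6, 0, 0, -4, 0, 0, 0],
  [0.6, 0, 0, 0, 0, 0, 0],
])

```text
clock: 26.65
position: [553.7, 295.8, 314.7]
ee_rot: [0.757, -0.654, 0.002, -0.006]
contact_force: [-0.3, -0.4, 0.4]
gripper_width: 28.1
```

Emit:
servo_tool([
  [0.6, 4.3, 0.9, 0, 0, 0, 0],
  [0.6, 4.3, 0.9, 0, 0, 0, 0],
  [0.6, 4.3, 0.9, 0, 0, 0, 0],
  [0.6, 4.3, 0.9, 0, 0, 0, 0],
  [0.6, 4.3, 0.9, 0, 0, 0, 0],
  [0.6, 4.3, 0.9, 0, 0, 0, 0],
  [0.6, 4.3, 0.9, 0, 0, 0, 0],
  [0.6, 4.3, 0.9, 0, 0, 0, 0],
  [0.6, 4.3, 0.9, 0, 0, 0, 0],
  [0.6, 4.3, 0.9, 0, 0, 0, 0],
  [0.6, 4.3, 1, 0, 0, 0, 0],
  [0.6, 0, 0, 0, 0, 0, 0],
])

```text
clock: 27.85
position: [519.9, -191.9, 306.6]
ee_rot: [0.755, -0.656, -0.0, 0.001]
contact_force: [-0.6, 0.1, -0.3]
gripper_width: 51.5
```

Run:
```python
from h import *
import pickle
d=cam("wrist","b1");pickle.dump(d,open("b1.pkl","wb"))
s=read_state();print(s["clock"],s["joints"].round(3),s["position"].round(1),s["ee_rot"].round(4),s["contact_force"].round(1))
cv2.imwrite("pics/b1v.png",cv2.resize(cv2.imread("pics/b1.png"),(800,600),interpolation=cv2.INTER_CUBIC))
```

```text
27.9 [-0.058  0.224 -0.059 -0.    -1.288  0.199] [ 520.2 -190.1  306.6] [ 7.551e-01 -6.556e-01 -5.000e-04  2.000e-04] [-0.1 -0.2 -0.4]
```

View pics/b1v.png

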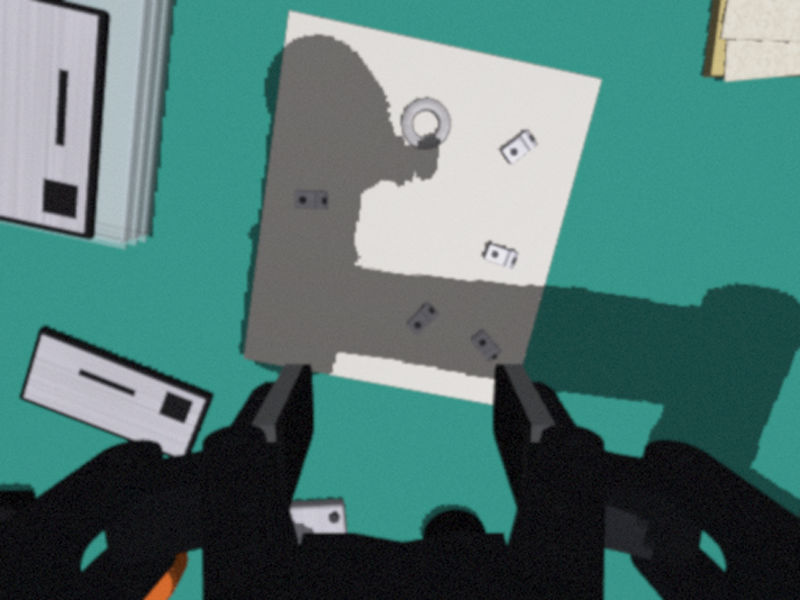

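Five blocks in the 800-px view, at A (312,200), B (518,147), C (500,254), D (422,317) and E (486,345). The ring is at (426,123). Blocks show a bluish tint against the warm plate, so I'll try a colour mask for their outlines.

```bash
cat >> h.py <<'E'
def blockmask(d):
    im=cv2.GaussianBlur(d["image"],(3,3),0).astype(float)
    r,b,g=im[...,0],im[...,2],im.max(2)
    ratio=b/np.maximum(r,1)
    return ratio
def blocks(d,pts,win=22,z=15,shift=0):
    """pts: pixel guesses; rotated rectangle of what differs from the plate there"""
    s=read_state();M=R.from_quat(s["ee_rot"]).as_matrix();out=[]
    for p in pts:
        x,y=[int(round(v)) for v in p]
        x0,y0=max(x-win,0),max(y-win,0)
        q=blockmask(d)[y0:y+win,x0:x+win];med=np.median(q)
        m=((q>med+.035)).astype(np.uint8);m=cv2.morphologyEx(m,cv2.MORPH_CLOSE,np.ones((5,5)));m=cv2.morphologyEx(m,cv2.MORPH_OPEN,np.ones((5,5)))
        cs=cv2.findContours(m,cv2.RETR_EXTERNAL,cv2.CHAIN_APPROX_NONE)[0]
        if not cs: out.append(None);continue
        c=max(cs,key=cv2.contourArea)[:,0]+[x0,y0]
        W=np.array([plane(d,k,z)[:2] for k in c])
        (cx,cy),(w,h),a=cv2.minAreaRect(W.astype(np.float32))
        if w<h:a+=90;w,h=h,w
        out.append((np.round([cx-shift*M[0,0],cy-shift*M[1,0]],1),round(w,1),round(h,1),round((a+90)%180-90,1)))
    return out
E
python3 - <<'E'
from h import *
import pickle
d=pickle.load(open("b1.pkl","rb"))
for o in blocks(d,np.array([(312,200),(518,147),(500,254),(422,317),(486,345)])*.64,shift=2.5):print(o)
q=blockmask(d);cv2.imwrite("pics/ratio.png",np.clip((q-.8)*600,0,255)[0:270,140:400])
E
```

```text
(array([ 595.2, -210.7]), 26.1, 14.5, 8.0)
(array([ 441.8, -271.8]), 24.2, 13.8, 47.8)
(array([ 439.9, -187.7]), 25.0, 12.9, -12.0)
(array([ 494.8, -125.8]), 26.1, 15.9, 52.2)
(array([ 437.8, -110.5]), 28.4, 15.4, -44.5)[ WARN:0@0.157] global loadsave.cpp:1063 imwrite_ Unsupported depth image for selected encoder is fallbacked to CV_8U.
```

View pics/ratio.png

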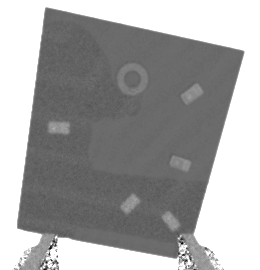

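The mask gives clean rectangles at (59,128), (192,94), (180,164), (130,204) and (171,221), with the ring at (132,79). The measured sizes fit 26 x 14. Block D is about 28 mm from where the top view had it, so it has been knocked already. Going for E first, checking from close by.

Emit:
servo_tool([
  [0.45, 0, 0, 0, 0, 0, -7.4],
  [0.45, 0, 0, 0, 0, 0, -7.5],
  [0.45, 0, 0, 0, 0, 0, -7.5],
  [0.45, 0, 0, 0, 0, 0, -7.5],
  [0.45, 0, 0, 0, 0, 0, -7.5],
  [0.45, -2.9, 0, 3.5, 0, 0, 0],
  [0.45, -2.9, 0, 4, 0, 0, 0],
  [0.45, -2.9, 0, 4, 0, 0, 0],
  [0.45, -2.8, 0.1, 4, 0, 0, 0],
  [0.45, 0, 0, 2.5, 0, 0, 0],
  [0.45, 0, 0, 1.6, 0, 0, 0],
  [0.45, 0, 0, 0, 0, 0, 0],
])

```text
clock: 29.1
position: [436.2, -107.4, 109.3]
ee_rot: [0.927, -0.376, -0.002, 0.001]
contact_force: [0.0, 1.0, -0.2]
gripper_width: 38.6
```

```bash
cat >> h.py <<'E'
def near(save,X,shift,z=15,win=40):
    """measure the block near world X from the wrist camera; shift to it, tool axes cm; turn deg"""
    d=cam("wrist",save);s=read_state();M=R.from_quat(s["ee_rot"]).as_matrix()
    o=blocks(d,[proj(d,(*X,z))],win,z,shift)[0]
    yaw=np.degrees(np.arctan2(M[1,0],M[0,0]));turn=-((o[3]-yaw+90)%180-90)
    print(s["clock"],s["position"].round(1),"J6",s["joints"][5].round(2),o,"yaw",yaw.round(1),"turn about tool z",turn.round(1),"go",togo(*o[0],18))
E
python3 - <<'E'
from h import *
near("e1",(437.8,-110.5),1.4)
E
```

```text
29.15 [ 437.5 -107.6  110.7] J6 0.68 (array([ 437.3, -110.6]), 26.3, 13.0, -43.7) yaw -44.2 turn about tool z -0.5 go [0.21 0.22 9.27]
```

Emit:
servo_tool([
  [0.45, 0.2, 0.2, 1, 0, 0, 0],
  [0.45, 0, 0, 2, 0, 0, 0],
  [0.45, 0, 0, 2, 0, 0, 0],
  [0.45, 0, 0, 2, 0, 0, 0],
  [0.45, 0, 0, 1.2, 0, 0, 0],
  [0.45, 0, 0, 0.7, 0, 0, 0],
  [0.45, 0, 0, 0.35, 0, 0, 0],
  [0.45, 0, 0, 0, 0, 0, 0],
])

```text
clock: 29.95
position: [438.2, -111.2, 18.7]
ee_rot: [0.926, -0.377, 0.0, -0.0]
contact_force: [1.0, 0.5, 0.2]
gripper_width: 38.6
```

Emit:
servo_tool([
  [0, 0, 0, 0, 0, 0, 0],
  [0, 0, 0, 0, 0, 0, 0],
  [0, 0, 0, 0, 0, 0, 0],
  [0, 0, 0, 0, 0, 0, 0],
  [0, 0, 0, 0, 0, 0, 0],
  [0, 0, 0, 0, 0, 0, 0],
])

```text
clock: 30.55
position: [438.5, -111.1, 19.5]
ee_rot: [0.926, -0.377, 0.001, -0.0]
contact_force: [-1.1, 0.7, 6.3]
gripper_width: 11.3
```

Emit:
servo_tool([
  [0, 0, 0, -0.5, 0, 0, 0],
  [0, 0, 0, -2, 0, 0, 0],
  [0, 0, 0, -4, 0, 0, 0],
  [0, 0, 0, -4, 0, 0, 0],
  [0, 0, 0, -4, 0, 0, 0],
  [0, 0, 0, -3, 0, 0, 0],
  [0, 0, 0, -1, 0, 0, 0],
  [0, 0, 0, 0, 0, 0, 0],
])

```text
clock: 31.35
position: [438.4, -111.0, 205.0]
ee_rot: [0.926, -0.377, 0.002, -0.001]
contact_force: [0.5, -0.9, -0.7]
gripper_width: 11.8
```

Run:
```python
from h import *
s=read_state();print(s["clock"],s["position"].round(1),s["joints"].round(2),s["gripper_width"])
d=cam("wrist","e2")
print(proj(d,s["position"]),nadir(d))
print("jar go",togo(582.3,131.5,s["position"][2]))
cv2.imwrite("pics/e2v.png",d["image"][140:384,100:420,::-1])
```

```text
31.35 [ 438.4 -111.   205. ] [ 0.11  0.12 -0.45 -0.   -0.99  0.69] 11.754485331627915
[257.69047359 260.82220991] [258.57187066  98.10738769]
jar go [ -6.57 -27.48  -0.15]
```

View pics/e2v.png

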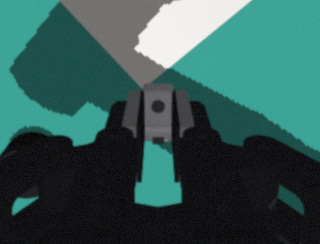

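The block is held flat between the pads at about (258,253) in the full picture, so the grasp is sound. Carry it to the jar.

Emit:
servo_tool([
  [0, -1.1, -4.6, 0, 0, 0, 0],
  [0, -1.1, -4.6, 0, 0, 0, 0],
  [0, -1.1, -4.6, 0, 0, 0, 0],
  [0, -1.1, -4.6, 0, 0, 0, 0],
  [0, -1.1, -4.6, 0, 0, 0, 0],
  [0, -1.1, -4.5, 0, 0, 0, 0],
  [0, 0, 0, 0, 0, 0, 0],
  [0, 0, 0, 2, 0, 0, 0],
  [0, 0, 0, 2, 0, 0, 0],
  [0, 0, 0, 1.5, 0, 0, 0],
  [0, 0, 0, 0.8, 0, 0, 0],
  [0, 0, 0, 0, 0, 0, 0],
])

```text
clock: 32.6
position: [581.1, 131.0, 137.9]
ee_rot: [0.926, -0.377, -0.002, 0.002]
contact_force: [1.0, -0.6, -0.3]
gripper_width: 11.7
```

Run:
```python
from h import *
s=read_state();print(s["clock"],s["position"].round(1),s["joints"].round(2),s["gripper_width"],s["contact_force"],togo(582.3,131.5,134.5))
d=cam("wrist","e3")
cv2.imwrite("pics/e3v.png",d["image"][120:384,80:440,::-1])
```

```text
32.6 [581.1 131.  137.9] [ 0.49  0.43 -0.2  -0.   -0.94  0.3 ] 11.726257266984495 [ 1.00497193 -0.5884839  -0.27823128] [ 0.05 -0.12  0.34]
```

View pics/e3v.png

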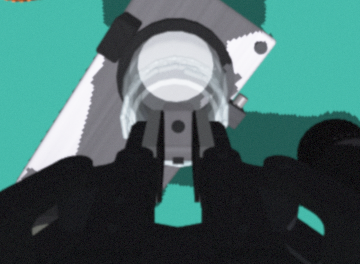

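The block at (178,135) sits over the mouth and the jar is seen empty. Lower a little and release.

Emit:
servo_tool([
  [0, 0, -0.1, 0.3, 0, 0, 0],
  [0, 0, 0, 0, 0, 0, 0],
  [0.4, 0, 0, 0, 0, 0, 0],
  [0.4, 0, 0, 0, 0, 0, 0],
  [0.4, 0, 0, 0, 0, 0, 0],
  [0.4, 0, 0, 0, 0, 0, 0],
  [0.4, 0, 0, -1, 0, 0, 0],
  [0.4, 0, 0, -3, 0, 0, 0],
  [0.4, 0, 0, -4, 0, 0, 0],
  [0.4, 0, 0, -4, 0, 0, 0],
  [0.4, 0, 0, 0, 0, 0, 0],
])

```text
clock: 33.75
position: [586.4, 133.4, 265.7]
ee_rot: [0.926, -0.376, 0.006, -0.005]
contact_force: [0.1, -0.5, 0.9]
gripper_width: 34.3
```

Run:
```python
from h import *
s=read_state();print(s["clock"],s["position"].round(1),s["joints"].round(2),s["gripper_width"],s["contact_force"].round(1))
d=cam("wrist","e4")
p=proj(d,(582.3,131.5,15)).astype(int);print(p)
c=cv2.resize(d["image"][p[1]-70:p[1]+70,p[0]-70:p[0]+70,::-1],(420,420));cv2.imwrite("pics/e4v.png",c)
for X in[(494.8,-125.8),(439.9,-187.7),(441.8,-271.8),(595.2,-210.7)]:print(togo(*X,110))
```

```text
33.75 [586.4 133.4 265.7] [ 0.49  0.32 -0.03  0.   -1.21  0.3 ] 34.267042327983035 [ 0.1 -0.5  0.9]
[264 161]
[11.57 24.95 15.06]
[11.96 33.21 14.99]
[17.96 39.1  14.97]
[24.69 24.02 15.11]
```

View pics/e4v.png

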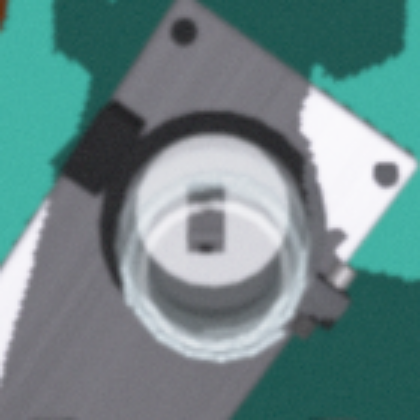

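Block E is inside the jar, seen at (206,220) of the crop on the jar floor. Next is D.

Emit:
servo_tool([
  [0.45, 1.95, 4.1, 0, 0, 0, 0],
  [0.45, 1.95, 4.1, 0, 0, 0, 0],
  [0.45, 1.95, 4.1, 0, 0, 0, 0],
  [0.45, 1.95, 4.1, 0, 0, 0, 0],
  [0.45, 1.95, 4.1, 0, 0, 0, 0],
  [0.45, 1.95, 4, 0, 0, 0, 0],
])

```text
clock: 34.4
position: [494.6, -126.0, 257.1]
ee_rot: [0.926, -0.377, -0.001, 0.0]
contact_force: [1.3, -0.2, 0.6]
gripper_width: 38.5
```

Emit:
servo_tool([
  [0.45, 0, 0, 1.5, 0, 0, 8.3],
  [0.45, 0, 0, 1.5, 0, 0, 8.3],
  [0.45, 0, 0, 1.5, 0, 0, 8.3],
  [0.45, 0, 0, 1.5, 0, 0, 8.3],
  [0.45, 0, 0, 1.5, 0, 0, 8.4],
  [0.45, 0, 0, 1.5, 0, 0, 8.4],
  [0.45, 0, 0, 1.5, 0, 0, 8.4],
  [0.45, 0, 0, 1.5, 0, 0, 8.4],
  [0.45, 0, 0, 1.4, 0, 0, 8.4],
  [0.45, 0, 0, 1, 0, 0, 8.4],
  [0.45, 0, 0, 0, 0, 0, 0],
  [0.45, 0, 0, 0, 0, 0, 0],
])

```text
clock: 35.6
position: [495.9, -124.6, 113.4]
ee_rot: [-0.441, 0.898, 0.0, -0.0]
contact_force: [-0.1, -0.9, -0.2]
gripper_width: 38.4
```

Run:
```python
from h import *
near("f1",(494.8,-125.8),1.4)
```

```text
35.65 [ 496.2 -124.6  113.9] J6 -0.73 (array([ 494.3, -127.2]), 26.7, 13.8, 52.7) yaw -127.7 turn about tool z -0.4 go [ 0.33 -0.01  9.59]
```

Emit:
servo_tool([
  [0.45, 0.3, 0, 1.2, 0, 0, 0],
  [0.45, 0, 0, 2, 0, 0, 0],
  [0.45, 0, 0, 2, 0, 0, 0],
  [0.45, 0, 0, 2, 0, 0, 0],
  [0.45, 0, 0, 1.3, 0, 0, 0],
  [0.45, 0, 0, 0.7, 0, 0, 0],
  [0.45, 0, 0, 0.35, 0, 0, 0],
  [0.45, 0, 0, 0, 0, 0, 0],
])

```text
clock: 36.45
position: [494.5, -126.9, 18.4]
ee_rot: [-0.44, 0.898, -0.0, 0.0]
contact_force: [-0.3, 0.0, 0.4]
gripper_width: 38.3
```

Emit:
servo_tool([
  [0, 0, 0, 0, 0, 0, 0],
  [0, 0, 0, 0, 0, 0, 0],
  [0, 0, 0, 0, 0, 0, 0],
  [0, 0, 0, 0, 0, 0, 0],
  [0, 0, 0, 0, 0, 0, 0],
  [0, 0, 0, -0.5, 0, 0, 0],
  [0, 0, 0, -2, 0, 0, 0],
  [0, 0, 0, -4, 0, 0, 0],
  [0, 0, 0, -4, 0, 0, 0],
  [0, 0, 0, -4, 0, 0, 0],
  [0, 0, 0, -3, 0, 0, 0],
  [0, 0, 0, -1, 0, 0, 0],
])

```text
clock: 37.65
position: [495.8, -127.0, 207.0]
ee_rot: [-0.44, 0.898, -0.002, 0.003]
contact_force: [0.7, -0.0, 0.4]
gripper_width: 11.7
```

Emit:
servo_tool([
  [0, -4.3, 1.5, 0, 0, 0, 0],
  [0, -4.3, 1.5, 0, 0, 0, 0],
  [0, -4.3, 1.5, 0, 0, 0, 0],
  [0, -4.3, 1.5, 0, 0, 0, 0],
  [0, -4.3, 1.5, 0, 0, 0, 0],
  [0, -4.3, 1.4, 0, 0, 0, 0],
  [0, 0, 0, 0, 0, 0, 0],
  [0, 0, 0, 2, 0, 0, 0],
  [0, 0, 0, 2, 0, 0, 0],
  [0, 0, 0, 1.5, 0, 0, 0],
  [0, 0, 0, 0.8, 0, 0, 0],
  [0, 0, 0, 0, 0, 0, 0],
])

```text
clock: 38.85
position: [581.2, 130.7, 138.2]
ee_rot: [-0.439, 0.898, 0.0, -0.002]
contact_force: [-0.2, -0.7, -0.1]
gripper_width: 11.9
```

Run:
```python
from h import *
s=read_state();print(s["clock"],s["position"].round(1),s["joints"].round(2),s["gripper_width"],s["contact_force"],togo(582.3,131.5,134.5))
```

```text
38.85 [581.2 130.7 138.2] [ 0.49  0.43 -0.2  -0.   -0.94 -1.15] 11.870528623107575 [-0.21410493 -0.65437551 -0.09626222] [-0.13 -0.03  0.37]
```

Emit:
servo_tool([
  [0, -0.1, 0, 0.3, 0, 0, 0],
  [0, 0, 0, 0, 0, 0, 0],
  [0.4, 0, 0, 0, 0, 0, 0],
  [0.4, 0, 0, 0, 0, 0, 0],
  [0.4, 0, 0, 0, 0, 0, 0],
  [0.4, 0, 0, 0, 0, 0, 0],
  [0.4, 0, 0, -1, 0, 0, 0],
  [0.4, 0, 0, -3, 0, 0, 0],
  [0.4, 0, 0, -4, 0, 0, 0],
  [0.4, 0, 0, -4, 0, 0, 0],
  [0.4, 0, 0, 0, 0, 0, 0],
])

```text
clock: 39.95
position: [586.1, 133.0, 265.2]
ee_rot: [-0.44, 0.898, -0.001, 0.007]
contact_force: [-0.1, 0.1, -0.3]
gripper_width: 33.9
```

Emit:
servo_tool([
  [0.45, 4.2, -1, 0, 0, 0, 0],
  [0.45, 4.2, -1, 0, 0, 0, 0],
  [0.45, 4.2, -1, 0, 0, 0, 0],
  [0.45, 4.2, -1, 0, 0, 0, 0],
  [0.45, 4.2, -1, 0, 0, 0, 0],
  [0.45, 4.3, -1.1, 0, 0, 0, 0],
  [0.45, 4.3, -1.1, 0, 0, 0, 0],
  [0.45, 4.3, -1.1, 0, 0, 0, 0],
])

```text
clock: 40.75
position: [439.4, -187.8, 257.8]
ee_rot: [-0.44, 0.898, -0.0, 0.001]
contact_force: [1.2, 0.4, 0.9]
gripper_width: 38.4
```

Emit:
servo_tool([
  [0.45, 0, 0, 1.8, 0, 0, 8],
  [0.45, 0, 0, 1.8, 0, 0, 8],
  [0.45, 0, 0, 1.8, 0, 0, 8],
  [0.45, 0, 0, 1.8, 0, 0, 8],
  [0.45, 0, 0, 1.8, 0, 0, 8],
  [0.45, 0, 0, 1.8, 0, 0, 8],
  [0.45, 0, 0, 1.8, 0, 0, 8],
  [0.45, 0, 0, 1.8, 0, 0, 8],
  [0.45, 0, 0, 0, 0, 0, 0],
  [0.45, 0, 0, 0, 0, 0, 0],
])

```text
clock: 41.75
position: [440.7, -186.5, 113.7]
ee_rot: [0.102, 0.995, -0.0, 0.0]
contact_force: [0.3, -0.7, -0.6]
gripper_width: 38.6
```

Run:
```python
from h import *
near("g1",(439.9,-187.7),1.4)
```

```text
41.8 [ 441.1 -186.5  114.1] J6 -1.72 (array([ 439.2, -188.9]), 26.4, 13.7, -9.4) yaw 168.3 turn about tool z -2.3 go [ 0.16 -0.27  9.61]
```

Emit:
servo_tool([
  [0.45, 0.15, -0.3, 1.2, 0, 0, -2.3],
  [0.45, 0, 0, 2, 0, 0, 0],
  [0.45, 0, 0, 2, 0, 0, 0],
  [0.45, 0, 0, 2, 0, 0, 0],
  [0.45, 0, 0, 1.3, 0, 0, 0],
  [0.45, 0, 0, 0.7, 0, 0, 0],
  [0.45, 0, 0, 0.35, 0, 0, 0],
  [0.45, 0, 0, 0, 0, 0, 0],
])

```text
clock: 42.6
position: [438.8, -189.1, 18.0]
ee_rot: [0.083, 0.997, -0.0, 0.0]
contact_force: [-0.2, -0.4, 0.4]
gripper_width: 38.4
```

Emit:
servo_tool([
  [0, 0, 0, 0, 0, 0, 0],
  [0, 0, 0, 0, 0, 0, 0],
  [0, 0, 0, 0, 0, 0, 0],
  [0, 0, 0, 0, 0, 0, 0],
  [0, 0, 0, 0, 0, 0, 0],
  [0, 0, 0, -0.5, 0, 0, 0],
  [0, 0, 0, -2, 0, 0, 0],
  [0, 0, 0, -4, 0, 0, 0],
  [0, 0, 0, -4, 0, 0, 0],
  [0, 0, 0, -4, 0, 0, 0],
  [0, 0, 0, -3, 0, 0, 0],
  [0, 0, 0, -1, 0, 0, 0],
])

```text
clock: 43.8
position: [439.8, -189.3, 206.4]
ee_rot: [0.083, 0.997, -0.0, 0.004]
contact_force: [0.2, -0.0, -1.0]
gripper_width: 11.8
```

Emit:
servo_tool([
  [0, -1.1, 4.2, 0, 0, 0, 0],
  [0, -1.1, 4.2, 0, 0, 0, 0],
  [0, -1.1, 4.2, 0, 0, 0, 0],
  [0, -1.1, 4.2, 0, 0, 0, 0],
  [0, -1.1, 4.2, 0, 0, 0, 0],
  [0, -1.1, 4.3, 0, 0, 0, 0],
  [0, -1.1, 4.3, 0, 0, 0, 0],
  [0, -1.2, 4.3, 0, 0, 0, 0],
])

```text
clock: 44.6
position: [582.1, 132.1, 201.3]
ee_rot: [0.083, 0.997, -0.0, -0.001]
contact_force: [0.7, -0.8, 0.3]
gripper_width: 11.8
```

Emit:
servo_tool([
  [0, 0, 0, 0, 0, 0, 0],
  [0, 0, 0, 2, 0, 0, 0],
  [0, 0, 0, 2, 0, 0, 0],
  [0, 0, 0, 1.5, 0, 0, 0],
  [0, 0, 0, 0.8, 0, 0, 0],
  [0, 0, 0, 0, 0, 0, 0],
])

```text
clock: 45.2
position: [581.3, 129.8, 137.7]
ee_rot: [0.084, 0.996, -0.001, -0.002]
contact_force: [0.5, -0.3, -1.1]
gripper_width: 11.9
```

Run:
```python
from h import *
s=read_state();print(s["clock"],s["position"].round(1),s["joints"].round(2),s["gripper_width"],s["contact_force"],togo(582.3,131.5,134.5))
```

```text
45.2 [581.3 129.8 137.7] [ 0.49  0.43 -0.2  -0.   -0.94 -2.23] 11.8677710298174 [ 0.45367885 -0.30120148 -1.10948869] [-0.07  0.19  0.32]
```

Emit:
servo_tool([
  [0, -0.05, 0.15, 0.3, 0, 0, 0],
  [0, 0, 0, 0, 0, 0, 0],
  [0.4, 0, 0, 0, 0, 0, 0],
  [0.4, 0, 0, 0, 0, 0, 0],
  [0.4, 0, 0, 0, 0, 0, 0],
  [0.4, 0, 0, 0, 0, 0, 0],
  [0.4, 0, 0, -1, 0, 0, 0],
  [0.4, 0, 0, -3, 0, 0, 0],
  [0.4, 0, 0, -4, 0, 0, 0],
  [0.4, 0, 0, -4, 0, 0, 0],
  [0.4, 0, 0, 0, 0, 0, 0],
])

```text
clock: 46.3
position: [586.3, 132.7, 264.7]
ee_rot: [0.083, 0.997, 0.003, 0.007]
contact_force: [0.3, 0.5, 1.1]
gripper_width: 34.0
```

Emit:
servo_tool([
  [0.45, 0.8, -4.6, 0, 0, 0, 0],
  [0.45, 0.8, -4.7, 0, 0, 0, 0],
  [0.45, 0.8, -4.7, 0, 0, 0, 0],
  [0.45, 0.8, -4.7, 0, 0, 0, 0],
  [0.45, 0.8, -4.7, 0, 0, 0, 0],
  [0.45, 0.8, -4.7, 0, 0, 0, 0],
  [0.45, 0.8, -4.7, 0, 0, 0, 0],
  [0.45, 0.8, -4.7, 0, 0, 0, 0],
  [0.45, 0.8, -4.7, 0, 0, 0, 0],
])

```text
clock: 47.2
position: [441.1, -273.9, 257.4]
ee_rot: [0.083, 0.997, -0.0, 0.001]
contact_force: [0.5, -0.9, 0.1]
gripper_width: 38.5
```

Emit:
servo_tool([
  [0.45, 0, 0, 1.8, 0, 0, -8.1],
  [0.45, 0, 0, 1.8, 0, 0, -8.2],
  [0.45, 0, 0, 1.8, 0, 0, -8.2],
  [0.45, 0, 0, 1.8, 0, 0, -8.2],
  [0.45, 0, 0, 1.8, 0, 0, -8.2],
  [0.45, 0, 0, 1.8, 0, 0, -8.2],
  [0.45, 0, 0, 1.8, 0, 0, -8.2],
  [0.45, 0, 0, 1.8, 0, 0, 0],
  [0.45, 0, 0, 0, 0, 0, 0],
  [0.45, 0, 0, 0, 0, 0, 0],
])

```text
clock: 48.2
position: [442.3, -272.5, 113.1]
ee_rot: [-0.405, 0.914, -0.0, 0.0]
contact_force: [0.3, -0.8, -0.1]
gripper_width: 38.4
```

Run:
```python
from h import *
near("k1",(441.8,-271.8),1.4)
```

```text
48.25 [ 442.7 -272.6  113.7] J6 -0.5 (array([ 440.8, -274.4]), 25.3, 13.2, 47.3) yaw -132.3 turn about tool z 0.4 go [0.27 0.04 9.57]
```

Emit:
servo_tool([
  [0.45, 0.25, 0, 1.2, 0, 0, 0],
  [0.45, 0, 0, 2, 0, 0, 0],
  [0.45, 0, 0, 2, 0, 0, 0],
  [0.45, 0, 0, 2, 0, 0, 0],
  [0.45, 0, 0, 1.3, 0, 0, 0],
  [0.45, 0, 0, 0.7, 0, 0, 0],
  [0.45, 0, 0, 0.35, 0, 0, 0],
  [0.45, 0, 0, 0, 0, 0, 0],
])

```text
clock: 49.05
position: [440.5, -274.2, 17.1]
ee_rot: [-0.405, 0.914, -0.0, 0.0]
contact_force: [-0.1, -0.5, 0.5]
gripper_width: 38.4
```

Emit:
servo_tool([
  [0, 0, 0, 0, 0, 0, 0],
  [0, 0, 0, 0, 0, 0, 0],
  [0, 0, 0, 0, 0, 0, 0],
  [0, 0, 0, 0, 0, 0, 0],
  [0, 0, 0, 0, 0, 0, 0],
  [0, 0, 0, -0.5, 0, 0, 0],
  [0, 0, 0, -2, 0, 0, 0],
  [0, 0, 0, -4, 0, 0, 0],
  [0, 0, 0, -4, 0, 0, 0],
  [0, 0, 0, -4, 0, 0, 0],
  [0, 0, 0, -3, 0, 0, 0],
  [0, 0, 0, -1, 0, 0, 0],
])

```text
clock: 50.25
position: [441.7, -274.7, 205.9]
ee_rot: [-0.405, 0.914, -0.002, 0.003]
contact_force: [0.4, 0.1, -0.8]
gripper_width: 11.7
```

Emit:
servo_tool([
  [0, -4.4, 1.8, 0, 0, 0, 0],
  [0, -4.4, 1.8, 0, 0, 0, 0],
  [0, -4.4, 1.9, 0, 0, 0, 0],
  [0, -4.4, 1.9, 0, 0, 0, 0],
  [0, -4.4, 1.9, 0, 0, 0, 0],
  [0, -4.4, 1.9, 0, 0, 0, 0],
  [0, -4.4, 1.9, 0, 0, 0, 0],
  [0, -4.4, 1.9, 0, 0, 0, 0],
  [0, -4.4, 1.9, 0, 0, 0, 0],
])

```text
clock: 51.15
position: [581.1, 134.4, 200.8]
ee_rot: [-0.405, 0.914, 0.0, -0.001]
contact_force: [1.0, 0.1, -0.9]
gripper_width: 11.7
```

Emit:
servo_tool([
  [0, 0, 0, 0, 0, 0, 0],
  [0, 0, 0, 2, 0, 0, 0],
  [0, 0, 0, 2, 0, 0, 0],
  [0, 0, 0, 1.5, 0, 0, 0],
  [0, 0, 0, 0.8, 0, 0, 0],
  [0, 0, 0, 0, 0, 0, 0],
])

```text
clock: 51.75
position: [580.5, 131.8, 137.2]
ee_rot: [-0.404, 0.915, 0.0, -0.002]
contact_force: [0.0, -0.5, -0.8]
gripper_width: 11.9
```

Run:
```python
from h import *
s=read_state();print(s["clock"],s["position"].round(1),s["joints"].round(2),s["gripper_width"],s["contact_force"],togo(582.3,131.5,134.5))
```

```text
51.75 [580.5 131.8 137.2] [ 0.49  0.43 -0.21 -0.   -0.94 -1.23] 11.900360202398094 [ 0.00652954 -0.46335225 -0.8469984 ] [-0.1  -0.16  0.27]
```

Emit:
servo_tool([
  [0, -0.1, -0.15, 0.3, 0, 0, 0],
  [0, 0, 0, 0, 0, 0, 0],
  [0.4, 0, 0, 0, 0, 0, 0],
  [0.4, 0, 0, 0, 0, 0, 0],
  [0.4, 0, 0, 0, 0, 0, 0],
  [0.4, 0, 0, 0, 0, 0, 0],
  [0.4, 0, 0, -1, 0, 0, 0],
  [0.4, 0, 0, -3, 0, 0, 0],
  [0.4, 0, 0, -4, 0, 0, 0],
  [0.4, 0, 0, -4, 0, 0, 0],
  [0.4, 0, 0, 0, 0, 0, 0],
])

```text
clock: 52.85
position: [586.5, 133.1, 264.2]
ee_rot: [-0.405, 0.914, -0.001, 0.007]
contact_force: [0.4, -0.7, -0.4]
gripper_width: 33.9
```

Emit:
servo_tool([
  [0.45, 3, -3, 0, 0, 0, 0],
  [0.45, 3, -3, 0, 0, 0, 0],
  [0.45, 3, -3, 0, 0, 0, 0],
  [0.45, 3, -3, 0, 0, 0, 0],
  [0.45, 3.1, -3, 0, 0, 0, 0],
  [0.45, 3.1, -3, 0, 0, 0, 0],
  [0.45, 3.1, -3, 0, 0, 0, 0],
  [0.45, 3.1, -3, 0, 0, 0, 0],
])

```text
clock: 53.65
position: [596.7, -211.4, 256.7]
ee_rot: [-0.405, 0.914, -0.0, 0.0]
contact_force: [0.2, 0.4, -0.5]
gripper_width: 38.4
```

Emit:
servo_tool([
  [0.45, 0, 0, 2, 0, 0, 7.9],
  [0.45, 0, 0, 2, 0, 0, 7.9],
  [0.45, 0, 0, 2, 0, 0, 7.9],
  [0.45, 0, 0, 2, 0, 0, 8],
  [0.45, 0, 0, 2, 0, 0, 8],
  [0.45, 0, 0, 2, 0, 0, 0],
  [0.45, 0, 0, 2, 0, 0, 0],
  [0.45, 0, 0, 0.4, 0, 0, 0],
  [0.45, 0, 0, 0, 0, 0, 0],
  [0.45, 0, 0, 0, 0, 0, 0],
])

```text
clock: 54.65
position: [597.7, -209.8, 113.4]
ee_rot: [-0.07, 0.998, -0.0, 0.001]
contact_force: [-0.2, 0.1, 0.3]
gripper_width: 38.1
```

Run:
```python
from h import *
near("m1",(595.2,-210.7),1.4)
```

```text
54.7 [ 597.8 -209.8  113.6] J6 -1.35 (array([ 596. , -212.1]), 26.8, 13.9, 7.5) yaw -172.0 turn about tool z 0.5 go [ 0.23 -0.19  9.56]
```

Emit:
servo_tool([
  [0.45, 0.2, -0.2, 1.2, 0, 0, 0],
  [0.45, 0, 0, 2, 0, 0, 0],
  [0.45, 0, 0, 2, 0, 0, 0],
  [0.45, 0, 0, 2, 0, 0, 0],
  [0.45, 0, 0, 1.3, 0, 0, 0],
  [0.45, 0, 0, 0.7, 0, 0, 0],
  [0.45, 0, 0, 0.35, 0, 0, 0],
  [0.45, 0, 0, 0, 0, 0, 0],
])

```text
clock: 55.5
position: [595.4, -212.0, 16.7]
ee_rot: [-0.07, 0.998, -0.0, 0.0]
contact_force: [0.6, -0.2, -0.2]
gripper_width: 38.3
```

Emit:
servo_tool([
  [0, 0, 0, 0, 0, 0, 0],
  [0, 0, 0, 0, 0, 0, 0],
  [0, 0, 0, 0, 0, 0, 0],
  [0, 0, 0, 0, 0, 0, 0],
  [0, 0, 0, 0, 0, 0, 0],
  [0, 0, 0, -0.5, 0, 0, 0],
  [0, 0, 0, -2, 0, 0, 0],
  [0, 0, 0, -4, 0, 0, 0],
  [0, 0, 0, -4, 0, 0, 0],
  [0, 0, 0, -4, 0, 0, 0],
  [0, 0, 0, -3, 0, 0, 0],
  [0, 0, 0, -1, 0, 0, 0],
])

```text
clock: 56.7
position: [596.5, -212.3, 205.7]
ee_rot: [-0.07, 0.998, -0.001, 0.003]
contact_force: [0.5, -0.8, -0.0]
gripper_width: 11.7
```

Emit:
servo_tool([
  [0, -0.4, 4.2, 0, 0, 0, 0],
  [0, -0.4, 4.2, 0, 0, 0, 0],
  [0, -0.4, 4.3, 0, 0, 0, 0],
  [0, -0.4, 4.3, 0, 0, 0, 0],
  [0, -0.4, 4.3, 0, 0, 0, 0],
  [0, -0.5, 4.3, 0, 0, 0, 0],
  [0, -0.5, 4.3, 0, 0, 0, 0],
  [0, -0.4, 4.3, 0, 0, 0, 0],
])

```text
clock: 57.5
position: [580.0, 133.0, 200.2]
ee_rot: [-0.07, 0.998, -0.0, -0.001]
contact_force: [0.9, -0.1, 0.4]
gripper_width: 12.0
```

Emit:
servo_tool([
  [0, 0, 0, 0, 0, 0, 0],
  [0, 0, 0, 2, 0, 0, 0],
  [0, 0, 0, 2, 0, 0, 0],
  [0, 0, 0, 1.5, 0, 0, 0],
  [0, 0, 0, 0.8, 0, 0, 0],
  [0, 0, 0, 0, 0, 0, 0],
])

```text
clock: 58.1
position: [580.0, 130.6, 136.6]
ee_rot: [-0.07, 0.998, -0.001, -0.002]
contact_force: [-0.7, -0.2, -0.2]
gripper_width: 11.9
```

Run:
```python
from h import *
s=read_state();print(s["clock"],s["position"].round(1),s["joints"].round(2),s["gripper_width"],s["contact_force"],togo(582.3,131.5,134.5))
```

```text
58.1 [580.  130.6 136.6] [ 0.49  0.43 -0.21 -0.   -0.94 -1.92] 11.941606263208914 [-0.67586733 -0.18370946 -0.20274895] [-0.24  0.06  0.21]
```

Emit:
servo_tool([
  [0, -0.25, 0.05, 0.2, 0, 0, 0],
  [0, 0, 0, 0, 0, 0, 0],
  [0.4, 0, 0, 0, 0, 0, 0],
  [0.4, 0, 0, 0, 0, 0, 0],
  [0.4, 0, 0, 0, 0, 0, 0],
  [0.4, 0, 0, 0, 0, 0, 0],
  [0.4, 0, 0, -1, 0, 0, 0],
  [0.4, 0, 0, -3, 0, 0, 0],
  [0.4, 0, 0, -4, 0, 0, 0],
  [0.4, 0, 0, -4, 0, 0, 0],
  [0.4, 0, 0, 0, 0, 0, 0],
  [0.4, 0, 0, 0, 0, 0, 0],
])

```text
clock: 59.3
position: [583.7, 132.6, 258.5]
ee_rot: [-0.07, 0.998, 0.001, 0.002]
contact_force: [-0.3, 0.5, -0.1]
gripper_width: 34.4
```

Run:
```python
from h import *
d=cam("wrist","n1")
p=proj(d,(582.3,131.5,40)).astype(int)
c=cv2.resize(d["image"][p[1]-65:p[1]+65,p[0]-65:p[0]+65,::-1],(400,400),interpolation=cv2.INTER_CUBIC)
t=cam("top","n2")["image"][90:280,120:390,::-1];s=cam("scene","n3")["image"][140:340,150:470,::-1]
v=np.vstack([cv2.resize(t,(400,280)),cv2.resize(s,(400,250))])
cv2.imwrite("pics/nv.png",np.hstack([cv2.copyMakeBorder(c,0,130,0,0,cv2.BORDER_CONSTANT),v]))
```

```text
(no output)
```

View pics/nv.png

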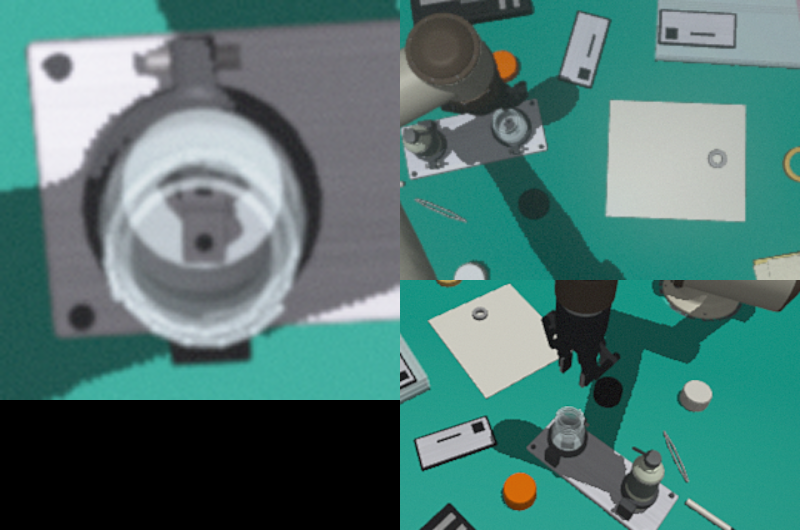

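The plate at (676,160) holds only the ring at (717,158), and the black cap stands flat at (533,204) in the top view and (608,391) in the scene view. The blocks lie piled low in the open jar at (205,230), and the duster nozzle is up.

Run:
```python
from h import *
s=read_state();print(s["joint_vel"].round(3),s["contact_force"].round(1),s["clock"]);print(job_done())
```

```text
[-0.     0.01  -0.002  0.001  0.    -0.001] [ 0.2 -0.8 -1. ] 59.45
the job is handed in; nothing more can be done
None
```

The job is handed in at 59.5 s with every step carried out; `job_done()` gives no verdict.

- **Cap:** I unscrewed it about 5.5 rad in one grasp, lifted it off and set it on clear mat at about (430, 90), pressing at 14 N before letting go.
- **Duster:** I pressed the nozzle to its stop, about 5 mm at 10 N, and released it before any block went in.
- **Blocks:** There were five. All five were gripped and released into the jar mouth, which I left open.

**Last checks:**
- The final pictures show the plate empty except for the ring gauge, in its place, and the cap flat and right way up.
- The nozzle is up, and the arm is clear and at rest.
- The blocks lie low in the jar. They overlap in the final view, so the count of five comes from the grasps and the empty plate rather than from seeing each one.

**Disagreements:**
- Cap-top height from the wrist views came out at 115 mm against 128.5 mm in the text, and nozzle height at 170 mm against 175 mm. I put both down to a small wrist-camera tilt error. The fixed cameras (125 mm) and the contact heights agreed better with the text.
- The gripper read 11.8 mm on the 14 mm blocks, but every grasp held.
- One block had moved about 28 mm between the first picture and the look over the plate, and I re-measured it before grasping.

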